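Set the lid-height gate with a setting bar and queue the tins

TASK

Set up the lid-height gate: take the setting bar from its rubber mat, lay it along the narrow rail under the rubber foot, and with the driver turn the stop screw until the foot just drags on the bar (touching with a light pressure, not clamped). Stand the driver back in its holder, draw the bar out and lay it back on its mat leaving the setting alone, then stand every sample tin that is on the desk upright on top of the rail, on the long side of the gate, and leave the cup, the brush and the scoop where they are.

Things in the scene. Friction and masses are not known exactly. Their poses are not given: they have to be found in the camera images.
- gate: Fixed lid-height gate; origin on the desk under the middle of its rail; y along the rail, z up. Steel rail 44 mm wide (x +-22), 400 mm long (y +-200), flat top 30 mm above the desk. At y = -120 mm an arm spans the rail; stop screw on top of it, rubber foot under it, both on the line x = 0, y = -120. The long side is the rail from the arm to y = +200.
- gate_arm (a point): Middle of the top of the gate's arm over the rail, 124 mm above the desk; axes as the gate's. The arm reaches from 22 mm in front (-x) of this point to 102 mm behind it, is 36 mm wide along y, its underside 104 mm above the desk; it stands on a column behind the rail (70 to 102 mm behind this point, 34 mm wide along y).
- stop_foot: Round rubber foot, 26 mm diameter, 10 mm thick, under the arm; origin at the centre of its underside. It goes down as the screw turns clockwise. Sprung: pushed up it yields 1 mm for each 1.5 N, up to 6 mm. A light drag is 0.5 to 5 N, i.e. the screw turned 0.15 to 1.2 rad past first touch, best about 0.65 rad; more is clamped.
- foot_tip (a point): Centre of the underside of the rubber foot. At the start it stands 3 to 7 mm above the height of the bar's top face when the bar lies on the rail.
- stop_screw (a joint): Angle of the stop screw in rad, 0 to 6.2, growing as it is turned clockwise seen from above; each rad lowers the foot 2.5 mm. The screw stays where it is left (friction torque about 0.04 N m) and does not rise or sink as it turns.
- screw_slot (a point): Centre of the slot mouth on top of the brass screw head, 140 mm above the desk. The head is 40 mm in diameter; the slot is straight, open at both ends, 9 mm wide, 10 mm deep, 34 mm long; this point's x axis lies along the slot, z up.
- bar: Setting bar: square aluminium bar 50 x 50 x 150 mm, about 0.28 kg, lying loose. Origin at the middle of one long face, y along its length. All four long faces are alike, so any may be up.
- bar_center (a point): Centre of the setting bar; y along its 150 mm length.
- bar_mat: Fixed black rubber mat, 110 mm (x) by 210 mm (y), 4 mm thick; origin under its centre. The bar's place.
- holder: Fixed wooden driver holder: square post 54 x 54 mm, 52 mm tall, on a thin foot, with a square well 32 x 32 mm open at the top. Origin on the desk under its centre. The driver's collar rests on its top.
- driver_grip (a point): Middle of the driver's square black handle (28 x 28 mm, from 28 mm below to 29 mm above). Collar of 41 mm diameter, its underside 33 mm below this point; shank 20 mm; flat blade, tip 83 mm below, 26 mm wide along this point's x, 5.5 mm thick along y (tip 24 x 4). z points from blade to handle end. 0.15 kg. In its holder this point is 85 mm above the desk.
- tin_1_center (a point): Plain grey round sample tin with a lid, 62 mm diameter, 54 mm tall, about 0.11 kg, one of up to three alike (may be absent). The point is its centre, 27 mm above its underside; z is the tin's axis, up when it stands.
- tin_2_center (a point): Plain grey round sample tin with a lid, 62 mm diameter, 54 mm tall, about 0.11 kg, one of up to three alike (may be absent). The point is its centre, 27 mm above its underside; z is the tin's axis, up when it stands.
- tin_3_center (a point): Plain grey round sample tin with a lid, 62 mm diameter, 54 mm tall, about 0.11 kg, one of up to three alike (may be absent). The point is its centre, 27 mm above its underside; z is the tin's axis, up when it stands.
- tin_1: The same tin; origin at the centre of its underside.
- tin_2: As tin_1.
- tin_3: As tin_1.
- driver: The driver; origin at the blade's tip.
- cup: Small steel cup, 65 mm diameter, 48 mm tall, a bystander; origin under its centre.
- brush: Hand brush, 56 x 252 x 46 mm, a bystander; origin under its centre.
- scoop_plastic: Plastic scoop, 52 x 184 x 31 mm, a bystander.
There are look-alikes about, which are no part of the job. What is shaped like the tin_3 but blue or red is not meant.

How it is judged:
On the way, in this order (a step that is already met when the one before it is completed fails the run):
1. the setting bar lies along the rail, under the foot (x of bar_center in the frame of gate between -0.012 and 0.012 m and y of bar_center in the frame of gate between -0.18 and -0.06 m and z of bar_center in the frame of gate between 0.052 and 0.058 m and angle between the y axis of bar_center and the y axis of gate, either way round below 0.12 rad), for 0.2 s.
2. with the driver in the screw's slot, the foot has come down on the bar (all of step 1 and contact force between stop_foot and bar above 0.4 N and contact force between driver and gate above 0.1 N), for 0.05 s.
3. the driver stands in its holder again and the foot drags lightly on the bar (0.5 to 5.5 N) (all of step 1 and x of driver_grip in the frame of holder between -0.008 and 0.008 m and y of driver_grip in the frame of holder between -0.008 and 0.008 m and z of driver_grip in the frame of holder between 0.079 and 0.09 m and angle between driver_grip's own z axis and vertical below 0.1 rad and contact force between stop_foot and bar between 0.5 and 5.5 N), for 0.2 s.
4. the bar is drawn out and lies on its mat, the setting kept (x of bar_center in the frame of bar_mat between -0.06 and 0.06 m and y of bar_center in the frame of bar_mat between -0.09 and 0.09 m and z of bar_center in the frame of bar_mat between 0.025 and 0.033 m and z of foot_tip in the frame of gate between 0.0761 and 0.0799 m), for 0.2 s.
At the end, for the whole second after the job is handed in: Foot 46.1 to 49.9 mm above the rail top (drags 0.5 to 5 N on the bar); driver upright in its holder (8 mm); bar flat on its mat (centre within 60 mm across, 90 mm along); every tin upright on the rail top, 15 mm of its middle line, rail y -85 to +200 mm; all at rest (all of step 4 and x of driver_grip in the frame of holder between -0.008 and 0.008 m and y of driver_grip in the frame of holder between -0.008 and 0.008 m and z of driver_grip in the frame of holder between 0.079 and 0.09 m and angle between each of driver_grip, tin_1_center, tin_2_center, tin_3_center's own z axis and vertical below 0.1 rad and x of tin_1_center in the frame of gate between -0.015 and 0.015 m and y of tin_1_center in the frame of gate between -0.085 and 0.2 m and z of tin_1_center in the frame of gate between 0.053 and 0.061 m and linear speed of each of tin_1, tin_2, tin_3, bar, driver below 0.02 m/s and x of tin_2_center in the frame of gate between -0.015 and 0.015 m and y of tin_2_center in the frame of gate between -0.085 and 0.2 m and z of tin_2_center in the frame of gate between 0.053 and 0.061 m and x of tin_3_center in the frame of gate between -0.015 and 0.015 m and y of tin_3_center in the frame of gate between -0.085 and 0.2 m and z of tin_3_center in the frame of gate between 0.053 and 0.061 m); the robot touches nothing.
It fails at once if a bystander (cup, brush or scoop) is moved more than 40 mm (distance of any of cup, brush, scoop_plastic from where it was at the start of the episode above 0.04 m).
Of tin_1, tin_2, tin_3 only 2 to 3 are there at a start; the rules pass over those that are not, and their reading is None.
At some moment in a run one of bar may be knocked a few centimetres aside while the robot is not near it.
Once in a run the grip may slacken for a moment while it holds something.
It also fails if it takes over 210 s, if anything falls off the work surface, if the arm or the gripper's body presses on something with over 40 N, if the wrist force passes 120 N, or if a joint passes its speed limit or range.

ROBOT

A 6-joint arm with a two-finger parallel gripper is mounted at the origin on a cart in front of the work surface, level with it; the furniture and walls round the work are solid. World frame = base frame: x ahead of the robot, y to its left, z up, the work surface at z = 0. Lengths are in m, angles in rad, forces in N, time in s.
With the tool pointing down it reaches from about 0.375 to 0.9 m from the base axis. Payload 3.1 kg.
Tool frame: the origin (TCP) lies on the centre line of the jaws, within the pads' length; the fingertips stand 22 mm ahead of it and the grasp point (between the pads) lies 3 mm ahead of it; z points along the fingers, x is the direction in which the jaws open and shut, and the axes are right-handed (so a half turn about z gives the same grasp; the last joint's range is limited). The gripper opens to 87 mm and grips with 3 to 60 N. Pads are 19 mm wide; open, the fingers measure 117 mm over their backs; the gripper's body (75 mm by 190 mm) begins 51 mm behind the grasp point.
Start: joints at [-1.47, 0.527, 1.433, -0, 1.181, -0.178], TCP at [0.173, -0.601, 0.245] pointing down, gripper open.
Joint ranges: [-3.08, 3.08], [-0.75, 2.2], [0.22, 2.44], [-1.43, 4.57], [0, 2.65], [-2.85, 2.85]. Speed limits (rad/s): [2.79, 2.79, 3.14, 3.14, 3.14, 3.14].

INTERFACE

Orientations are given as a unit quaternion [x, y, z, w].
In Python, from rig import robot, camera, order gives the robot as it stands.
- The arm moves only by the shell command python3 -m pendant 'ROWS' [OPENING] [FORCE]. ROWS is JSON, a list of rows, each a list of 2 entries, a list of its own where there are three numbers: the shift along the tool's x, y, z in mm, then the turn about the tool's z in degrees. A call has 1 to 8 rows; each row shifts and turns the commanded pose from where the row before left it, along the tool's axes as they then stand; what a row does not reach is not made up. A row lasts 1/8 s, in which the tool goes at most 62.5 mm and 10.7 degrees, less where a joint would pass 70% of its speed; a pose out of reach is approached as far as the arm can. A call with a gripper value outside its range is refused whole. OPENING is the finger opening in mm, from 0 to 87, set as the call begins (- or left out, the last holds). The fingers move at their own pace and stop on an object; FORCE is the grip in N (left out, the last holds). Time passes only in rows, so rows that do not move let the fingers close. It gives the time, the measured TCP pose, the force and the opening at its end, in the units of the state.
- robot.get_obs(): the state, without advancing time (a new reading comes with each control period).
- camera(name): name is "side" or "top"; returns a dict with "pixels" (420x560x3 uint8, blue, green, red), "mtx" (3x3 intrinsics, pixels), "R" (3x3) and "t" (3): a world point X has camera coordinates R X + t. Camera axes: x right, y down, z forward; pixel columns grow to the right and rows downward; lengths in m; the calibration is good to about 2 mm. A picture is of the moment at which its call begins. There is no depth.
- order.hand_in(): hands the job in, once; it reports no verdict.
The state is a dict: "time": time; "q": joint angles; "joint_velocities": joint speeds; "joint_torque": joint torques, N m; "position": TCP position; "tool_rot": TCP orientation; "ft_force": force on the tool from outside, world axes, zero at the start; "moment": the same for the moment, N m; "grip_width": finger opening in m.
Only numpy, scipy, OpenCV 4.12 (cv2) and the standard library are available. Lean on these libraries where they do the work, as an engineer would, in place of code of your own. Each camera call takes 0.05 s, during which the arm holds its last target. There are 200 camera calls.

## Working session

There is one attempt and no reset: what is moved stays moved. The work goes in short steps, Python scripts to look and compute and a shell command to move; the robot and the scene stay as the last step left them, time stands still between calls to the robot, and variables do not carry over. Pictures are saved under pics/ and viewed, about 12 in all and at most 16, crops included, and the job is handed in when it is done.

```bash
ls; mkdir -p pics
cat > h.py <<'E'
import cv2,numpy as np
from scipy.spatial.transform import Rotation as Rn
from rig import robot,camera,order
def shot(name,fn=None,crop=None,scale=1):
    c=camera(name); im=np.ascontiguousarray(c["pixels"])
    if fn:
        o=im
        if crop: x0,y0,x1,y1=crop; o=im[y0:y1,x0:x1]
        if scale!=1: o=cv2.resize(o,None,fx=scale,fy=scale,interpolation=cv2.INTER_CUBIC)
        cv2.imwrite("pics/"+fn,o)
    return c
def ray(c,px,z):
    K,R,t=[np.array(c[k],float) for k in("mtx","R","t")]
    d=R.T@np.linalg.solve(K,[px[0],px[1],1.]); o=-R.T@t
    return o+d*(z-o[2])/d[2]
def proj(c,X):
    K,R,t=[np.array(c[k],float) for k in("mtx","R","t")]
    p=K@(R@np.array(X,float)+t); return p[:2]/p[2]
def st():
    o=robot.get_obs(); r=Rn.from_quat(o["tool_rot"]).as_matrix()
    print("t",round(o["time"],2),"p",np.round(np.array(o["position"])*1000,1),"toolx yaw",round(np.degrees(np.arctan2(r[1,0],r[0,0])),2),"zaxis",np.round(r[:,2],3),"w",round(o["grip_width"]*1000,1),"F",np.round(o["ft_force"],1),"q",np.round(o["q"],2))
    return o,r
def rel(target,yaw=None):
    """target world mm, yaw deg of tool x"""
    o,r=st(); d=r.T@(np.array(target,float)-np.array(o["position"])*1000)
    print("shift tool",np.round(d,1))
    if yaw is not None:
        y=np.degrees(np.arctan2(r[1,0],r[0,0])); e=(yaw-y+90)%180-90
        print("turn (tool z down => negative)",round(-e,1))
E
python3 - <<'E'
from h import *
for n in("top","side"):
    c=shot(n,n+"0.png",scale=1.4)
    print(n,"cam pos",-np.array(c["R"]).T@np.array(c["t"]),np.array(c["mtx"]).round(1).tolist(),np.array(c["R"]).round(3).tolist())
st()
E
```

```text
pics
top cam pos [0.24712853 0.03424685 1.50858469] [[481.4, 0.0, 284.3], [0.0, 481.4, 207.0], [0.0, 0.0, 1.0]] [[-0.042, -0.999, 0.005], [-0.977, 0.04, -0.209], [0.209, -0.014, -0.978]]
side cam pos [ 0.17913339 -1.36572262  0.75890817] [[485.8, 0.0, 279.8], [0.0, 485.8, 210.4], [0.0, 0.0, 1.0]] [[0.966, -0.257, -0.012], [-0.114, -0.384, -0.916], [0.231, 0.887, -0.4]]
t 0.1 p [ 172.6 -600.1  243.7] toolx yaw -73.97 zaxis [-0.     0.002 -1.   ] w 87.0 F [ 0.  -0.9 -0.2] q [-1.47  0.53  1.43  0.    1.18 -0.18]
```

View pics/top0.png

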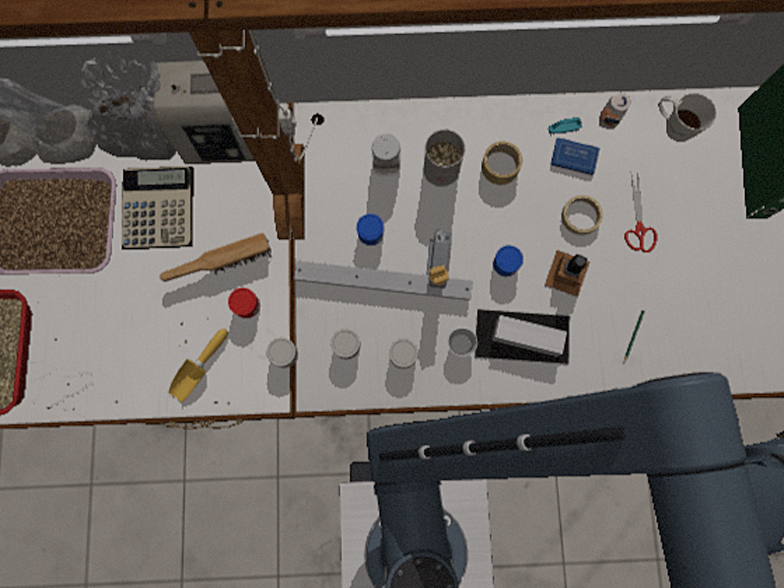

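View pics/side0.png

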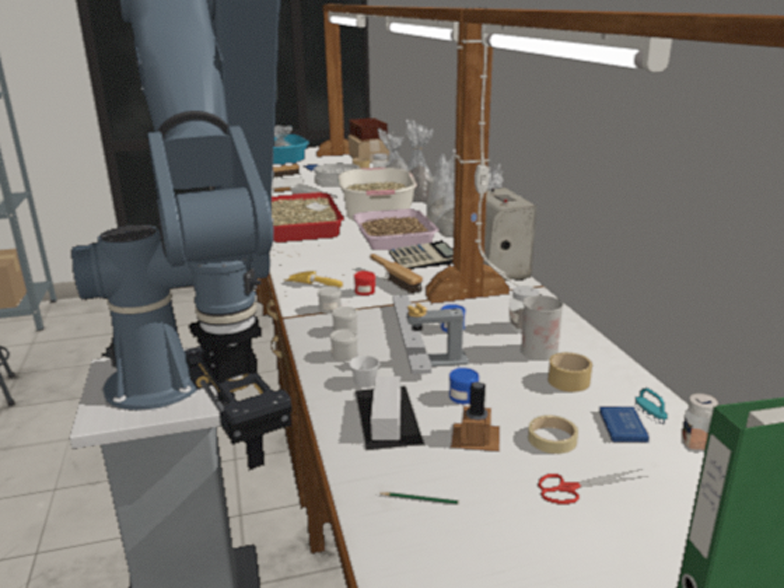

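Candidate tins in the top picture, scaled ×1.4, are pale lids at (345,344), (403,353) and (281,352), plus a look-alike pot at back (386,150). The blue (370,228), (508,260) and red (243,302) ones are excluded. The cup is the hollow one at (460,342), the bar is the white block at (530,335) on the black mat, and the driver is at (575,264). Next I'll check with a close crop.

Run:
```python
from h import *
shot("top","top1.png",(190,160,430,275),3.3)
c=shot("side"); im=c["pixels"]
a=cv2.resize(im[200:325,200:400],None,fx=4,fy=4,interpolation=cv2.INTER_CUBIC); cv2.imwrite("pics/side1.png",a)
```

```text
(no output)
```

View pics/top1.png

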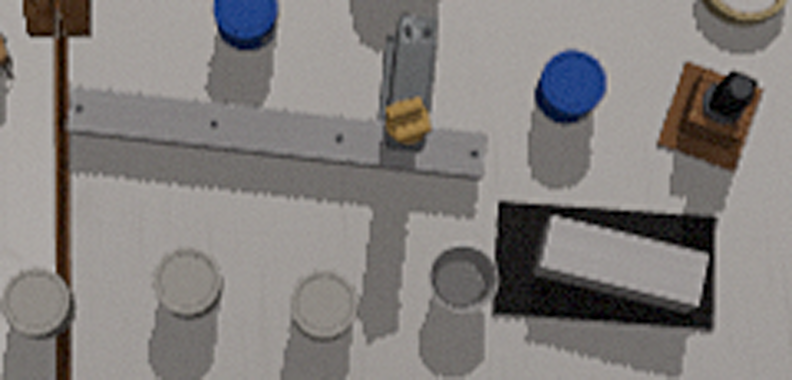

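View pics/side1.png

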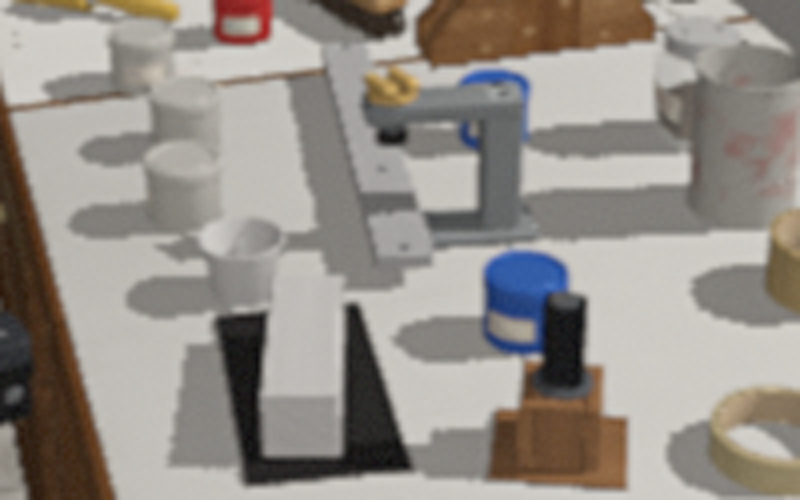

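The crops confirm it. The three grey tins (top crop (37,302), (187,283), (324,305)) are alike. The back pot is a different, labelled jar. The bar is tilted slightly on its mat, and the driver stands in the holder.

Run:
```python
from h import *
from scipy.optimize import least_squares
c=shot("top")
U=lambda p:np.array([190+(p[0]+.5)/3.3-.5,160+(p[1]+.5)/3.3-.5])
def fit(pts,loc,x0,name):
    def f(v):
        cs,sn=np.cos(v[2]),np.sin(v[2]); R=np.array([[cs,-sn],[sn,cs]])
        return np.concatenate([proj(c,[*(R@np.array(l[:2])+v[:2]),l[2]])-U(p) for p,l in zip(pts,loc)])
    s=least_squares(f,x0); print(name,(s.x[:2]*1000).round(1),"yaw",np.degrees(s.x[2]).round(2),"res px",np.abs(s.fun).max().round(2)); return s.x
g=fit([(78,88),(69,130),(487,134),(480,173)],[(.022,.2,.03),(-.022,.2,.03),(.022,-.2,.03),(-.022,-.2,.03)],[.5,0,0],"gate")
b=fit([(552,214),(541,265),(710,254),(697,306)],[(.025,.075,.054),(-.025,.075,.054),(.025,-.075,.054),(-.025,-.075,.054)],[.4,-.3,0],"bar")
fit([(499,202),(494,315),(716,216),(713,328)],[(.055,.105,.004),(-.055,.105,.004),(.055,-.105,.004),(-.055,-.105,.004)],[.4,-.3,0],"mat")
for n,p,z in[("tin",(37,300),.054),("tin",(187,281),.054),("tin",(324,303),.054),("cup",(462,277),.048),("handle top",(740,87),.114),("holder foot",(711,117),.004),("screw",(408,118),.140)]:
    print(n,(ray(c,U(p),z)*1000).round(1))
cs,sn=np.cos(g[2]),np.sin(g[2])
print("slot from gate",((g[:2]+np.array([[cs,-sn],[sn,cs]])@[0,-.12])*1000).round(1))
shot("top","z0.png",(295,185,340,225),16)
```

```text
gate [588.9  44.8] yaw -8.73 res px 1.37
bar [ 448.5 -271.1] yaw -17.11 res px 0.51
mat [ 451.2 -262.7] yaw -6.06 res px 0.51
tin [433.3 271.6  54. ]
tin [445.2 133.6  54. ]
tin [419.7   8.5  54. ]
cup [ 439.3 -120.3   48. ]
handle top [ 593.5 -376.2  114. ]
holder foot [ 591.9 -377.3    4. ]
screw [570.7 -71.4 140. ]
slot from gate [570.7 -73.8]
```

View pics/z0.png

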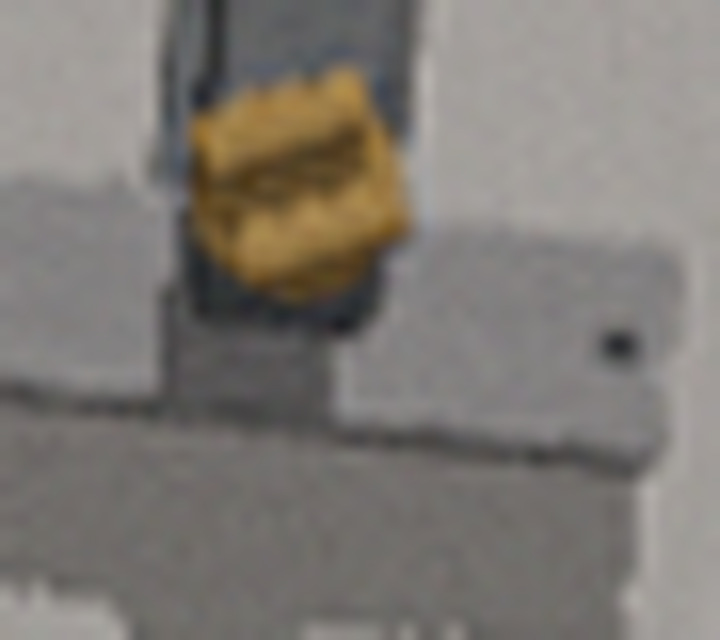

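The slot on the brass head runs from about (215,190) to (365,130) in this crop, which puts it at about 109° in world yaw. I'll start moving: line up the gripper, then go over the bar.

```bash
python3 -m pendant '[[[0,0,0],-10],[[0,0,0],-10],[[0,0,0],-10],[[0,0,0],-10],[[0,0,0],-10],[[0,0,0],-7]]' 87 40; python3 -c "
from h import *
rel([455,-250,200],-17.1)"
```

```text
time: 1.05
position: [0.1726, -0.6006, 0.2444]
tool_rot: [0.989, -0.145, -0.0, -0.0]
ft_force: [0.5, -0.2, 1.0]
grip_width: 0.0868
t 1.05 p [ 172.6 -600.6  244.4] toolx yaw -16.72 zaxis [-0.  0. -1.] w 86.8 F [ 0.5 -0.2  1. ] q [-1.47  0.53  1.43 -0.    1.18 -1.18]
shift tool [ 169.6 -417.    44.5]
turn (tool z down => negative) 0.4
```

```bash
python3 -m pendant '[[[21,-52,0],0],[[21,-52,0],0],[[21,-52,5],0],[[21,-52,5],0],[[21,-52,5],0],[[21,-52,5],0],[[21,-52,5],0],[[21,-52,10],0]]'; python3 -m pendant '[[[0,0,0],0]]' >/dev/null
python3 - <<'E'
from h import *
rel([455,-250,130],-17.1)
a=shot("top")["pixels"][180:280,290:450]; b=shot("side")["pixels"][230:350,200:392]
cv2.imwrite("pics/app.png",np.vstack([cv2.resize(a,(480,300)),cv2.resize(b,(480,300))]))
E
```

```text
time: 2.05
position: [0.4561, -0.2507, 0.2099]
tool_rot: [0.989, -0.148, 0.001, 0.001]
ft_force: [0.4, 0.1, -0.6]
grip_width: 0.0867
t 2.17 p [ 456.  -248.2  208.9] toolx yaw -16.62 zaxis [-0.001  0.002 -1.   ] w 86.8 F [ 0.  -0.1 -0.2] q [-0.71  0.44  1.73  0.    0.97 -0.42]
shift tool [-0.3  2.1 78.9]
turn (tool z down => negative) 0.5
```

View pics/app.png

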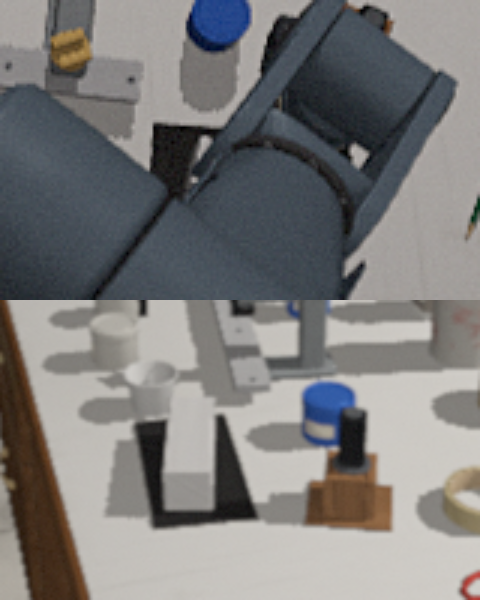

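The bar is unmoved on the mat. I'll descend and grasp.

```bash
python3 -m pendant '[[[0,2,40],0],[[0,0,50],0],[[0,0,35],0],[[0,0,25],0],[[0,0,13],0],[[0,0,0],0]]' ; python3 -m pendant '[[[0,0,0],0],[[0,0,0],0],[[0,0,0],0],[[0,0,0],0],[[0,0,0],0],[[0,0,0],0]]' 40 50; python3 -m pendant '[[[0,0,-20],0],[[0,0,-50],0],[[0,0,-50],0],[[0,0,0],0],[[0,0,0],0]]'
python3 - <<'E'
from h import *
st()
c=shot("side","grab.png",(170,120,410,340),3)
E
```

```text
time: 3.02
position: [0.4536, -0.2546, 0.0462]
tool_rot: [0.989, -0.148, -0.0, -0.0]
ft_force: [-0.3, -0.0, 0.2]
grip_width: 0.0874
time: 3.78
position: [0.4543, -0.2537, 0.0468]
tool_rot: [0.989, -0.147, 0.0, 0.0]
ft_force: [-0.5, 0.3, 3.7]
grip_width: 0.0494
time: 4.4
position: [0.4533, -0.253, 0.1656]
tool_rot: [0.989, -0.148, -0.001, -0.001]
ft_force: [0.9, 0.3, -2.7]
grip_width: 0.0494
t 4.4 p [ 453.3 -253.   165.6] toolx yaw -16.97 zaxis [-0.002  0.002 -1.   ] w 49.4 F [ 0.9  0.3 -2.7] q [-0.72  0.5   1.77  0.    0.87 -0.43]
```

View pics/grab.png

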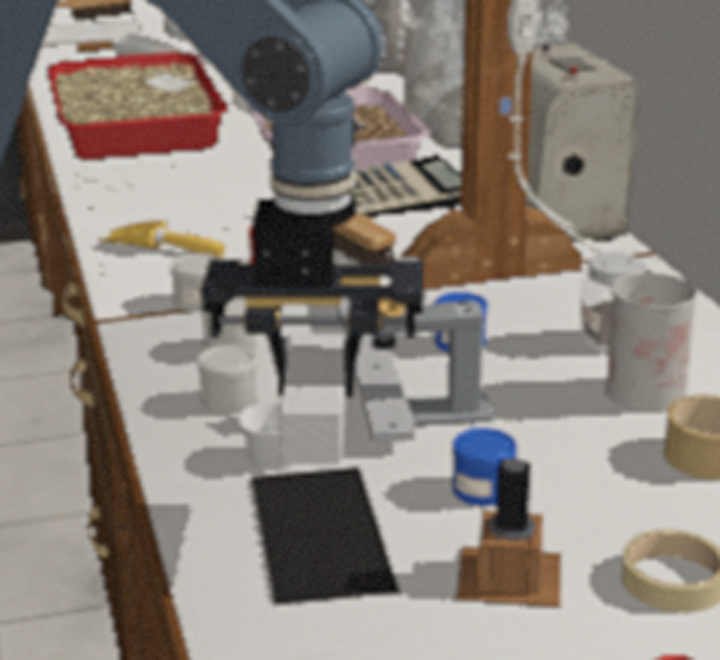

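The bar is held and the mat is empty at about (320,535). The gripper body's long side lies along the jaw direction. Next I'll carry it to the long side of the rail.

```bash
python3 -m pendant '[[[0,0,-35],2],[[0,0,-35],2],[[0,0,0],-6],[[0,0,0],-6]]' ; python3 -c "
from h import *
rel([595,84.3,230],-8.73)"
```

```text
time: 4.95
position: [0.4533, -0.253, 0.2347]
tool_rot: [0.997, -0.077, -0.002, -0.001]
ft_force: [-0.4, 0.7, -1.8]
grip_width: 0.0496
t 4.95 p [ 453.3 -253.   234.7] toolx yaw -8.78 zaxis [-0.003  0.003 -1.   ] w 49.6 F [-0.4  0.7 -1.8] q [-0.72  0.4   1.7   0.    1.04 -0.57]
shift tool [  88.6 -355.     5.2]
turn (tool z down => negative) -0.0
```

```bash
python3 -m pendant '[[[13,-51,0],0],[[13,-51,0],0],[[13,-51,0],0],[[13,-51,0],0],[[13,-51,0],0],[[13,-51,0],0],[[11,-49,0],0],[[0,0,0],0]]' ; python3 -m pendant '[[[0,0,40],0],[[0,0,40],0],[[0,0,30],0],[[0,0,20],0],[[0,0,0],0],[[0,0,0],0]]';python3 - <<'E'
from h import *
rel([595,84.3,73],-8.73)
a=shot("top")["pixels"][160:260,190:350]; b=shot("side")["pixels"][160:310,230:430]
cv2.imwrite("pics/over.png",np.vstack([cv2.resize(a,(400,250)),cv2.resize(b,(440,330))[:, :400]]))
E
```

```text
time: 5.95
position: [0.5971, 0.0865, 0.2336]
tool_rot: [0.997, -0.076, -0.002, -0.0]
ft_force: [-0.6, -1.1, -2.6]
grip_width: 0.0497
time: 6.7
position: [0.5973, 0.0824, 0.1063]
tool_rot: [0.997, -0.079, -0.0, 0.0]
ft_force: [0.0, 0.6, -2.0]
grip_width: 0.0495
t 6.7 p [597.3  82.4 106.3] toolx yaw -9.01 zaxis [-0.001 -0.    -1.   ] w 49.5 F [ 0.   0.6 -2. ] q [-0.05  0.68  1.6  -0.    0.86  0.11]
shift tool [-2.5 -1.5 33.3]
turn (tool z down => negative) -0.3
```

View pics/over.png

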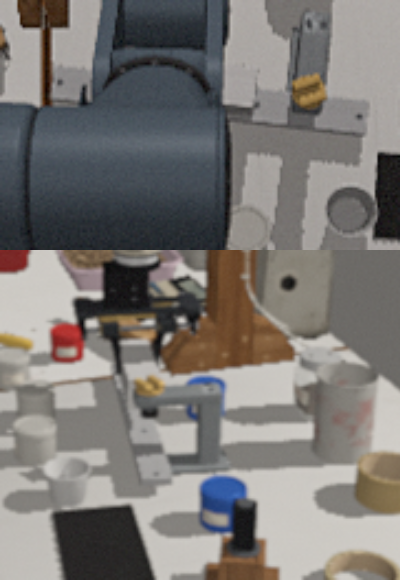

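The bar is over the rail and in line (top crop bar end at (240,85)). Lowering to contact.

```bash
python3 -m pendant '[[[-2.5,-1.5,20],0],[[0,0,9],0],[[0,0,0],0],[[0,0,0],0]]' ; for i in 1 2 3; do echo; done; python3 -m pendant '[[[0,0,1.5],0],[[0,0,0],0],[[0,0,0],0]]';  python3 -m pendant '[[[0,0,1],0],[[0,0,0],0],[[0,0,0],0]]'
```

```text
time: 7.3
position: [0.5958, 0.0849, 0.0782]
tool_rot: [0.997, -0.078, 0.001, -0.0]
ft_force: [-1.0, -0.1, -2.6]
grip_width: 0.0496



time: 7.68
position: [0.5952, 0.0849, 0.0762]
tool_rot: [0.997, -0.078, 0.0, -0.0]
ft_force: [-0.1, 0.3, -3.4]
grip_width: 0.0493
time: 8.05
position: [0.5951, 0.085, 0.075]
tool_rot: [0.997, -0.078, -0.0, -0.0]
ft_force: [-0.1, 0.3, -1.7]
grip_width: 0.05
```

```bash
python3 -m pendant '[[[0,0,1],0],[[0,0,0],0],[[0,0,0],0]]'
```

```text
time: 8.43
position: [0.5951, 0.0849, 0.074]
tool_rot: [0.997, -0.078, -0.0, 0.0]
ft_force: [0.8, 1.4, -2.3]
grip_width: 0.0494
```

```bash
python3 -m pendant '[[[0,0,1],0],[[0,0,0],0],[[0,0,0],0]]' | grep -E "pos|force"; python3 -m pendant '[[[0,0,1],0],[[0,0,0],0],[[0,0,0],0]]'| grep -E "pos|force"
```

```text
position: [0.5951, 0.085, 0.073]
ft_force: [0.1, 0.9, -3.2]
position: [0.5952, 0.0849, 0.0728]
ft_force: [-1.2, -0.1, 6.2]
```

Contact is at TCP z≈72.9 mm. I'll lift 1 mm and slide in under the foot.

```bash
python3 -m pendant '[[[0,0,-1.2],0],[[0,10,0],0],[[0,15,0],0],[[0,15,0],0],[[0,15,0],0],[[0,0,0],0]]'| grep -E "pos|force"; python3 -m pendant '[[[0,12,0],0],[[0,12,0],0],[[0,10,0],0],[[0,5,0],0],[[0,0,0],0],[[0,0,0],0]]';python3 - <<'E'
from h import *
o,r=st()
print(((Rn.from_euler('z',8.73,degrees=True).as_matrix())@(np.array(o["position"])*1000-[588.9,44.8,0])).round(1))
b=shot("side","in.png",(250,180,380,290),5)
E
```

```text
position: [0.5864, 0.0289, 0.0732]
ft_force: [-0.1, -0.3, -1.8]
time: 10.68
position: [0.5805, -0.0077, 0.0733]
tool_rot: [0.997, -0.078, 0.0, -0.0]
ft_force: [0.0, 1.1, -2.8]
grip_width: 0.0495
t 10.68 p [580.5  -7.7  73.3] toolx yaw -8.96 zaxis [ 0.  0. -1.] w 49.5 F [ 0.   1.1 -2.8] q [-0.21  0.71  1.67  0.    0.76 -0.05]
[ -0.3 -53.1  73.3]
```

View pics/in.png

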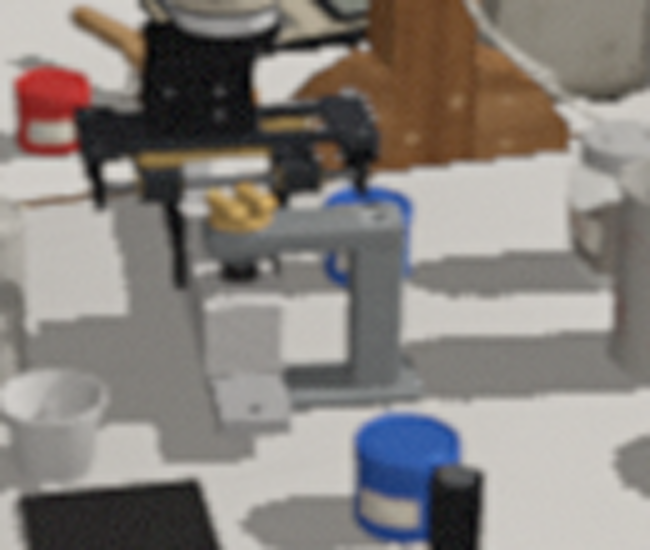

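The bar is under the foot (end face at about (242,340)). With it held, I'll raise it step by step to find the gap to the foot by force.

```bash
cat >> h.py <<'E'
def avg(n=5):
    a=[]
    for i in range(n):
        camera("side"); o=robot.get_obs(); a.append([*(np.array(o["position"])*1000),*o["ft_force"],*o["moment"]])
    a=np.array(a); print("z",a[:,2].mean().round(2),"F",a[:,3:6].mean(0).round(2),"M",a[:,6:].mean(0).round(3),"sdFz",a[:,5].std().round(2),"sdM",a[:,6:].std(0).round(3))
E
python3 -c "from h import *;avg()"; for k in 1; do :; done
python3 -m pendant '[[[0,0,-1],0],[[0,0,0],0]]' >/dev/null; python3 -c "from h import *;avg()"
python3 -m pendant '[[[0,0,-1],0],[[0,0,0],0]]' >/dev/null; python3 -c "from h import *;avg()"
python3 -m pendant '[[[0,0,-1],0],[[0,0,0],0]]' >/dev/null; python3 -c "from h import *;avg()"
```

```text
z 73.25 F [-0.13 -0.12 -2.32] M [ 0.008 -0.09   0.007] sdFz 0.33 sdM [0.021 0.03  0.022]
z 74.27 F [-0.17  0.1  -2.33] M [ 0.008 -0.101  0.01 ] sdFz 0.38 sdM [0.036 0.027 0.023]
z 75.27 F [-0.06 -0.08 -2.42] M [ 0.021 -0.123 -0.015] sdFz 0.37 sdM [0.021 0.018 0.03 ]
z 76.28 F [ 0.27 -0.13 -2.43] M [ 0.052 -0.1    0.008] sdFz 0.28 sdM [0.026 0.01  0.038]
```

```bash
python3 -m pendant '[[[0,0,-1],0],[[0,0,0],0]]' >/dev/null; python3 -c "from h import *;avg()"
python3 -m pendant '[[[0,0,-1],0],[[0,0,0],0]]' >/dev/null; python3 -c "from h import *;avg()"
python3 -m pendant '[[[0,0,-1],0],[[0,0,0],0]]' >/dev/null; python3 -c "from h import *;avg()"
```

```text
z 77.27 F [-0.1  -0.14 -2.23] M [-0.006 -0.108 -0.02 ] sdFz 0.6 sdM [0.041 0.029 0.027]
z 78.18 F [-0.18  0.1  -3.14] M [ 0.057 -0.079  0.006] sdFz 0.53 sdM [0.018 0.039 0.032]
z 79.13 F [ 0.08  0.28 -4.08] M [ 0.112 -0.142 -0.014] sdFz 0.46 sdM [0.028 0.018 0.031]
```

```bash
python3 -m pendant '[[[0,0,-1],0],[[0,0,0],0]]' >/dev/null; python3 -c "from h import *;avg(7)"
python3 -m pendant '[[[0,0,3],0],[[0,0,3],0],[[0,0,0],0]]' >/dev/null; python3 -c "from h import *;avg(3)"
```

```text
z 80.15 F [ 0.37  0.35 -5.5 ] M [ 0.228 -0.132  0.009] sdFz 0.33 sdM [0.038 0.022 0.025]
z 74.42 F [-0.06 -0.39 -2.07] M [ 0.042 -0.07   0.018] sdFz 0.36 sdM [0.01  0.015 0.021]
```

Gap found: bar rest at TCP z≈72.85 and first touch at ≈77.8, so ≈4.95 mm, which is 1.98 rad. The target turn is about 2.6 rad (150°). Lowering and releasing.

```bash
python3 -m pendant '[[[0,0,1.4],0],[[0,0,0],0],[[0,0,0],0]]';python3 -m pendant '[[[0,0,0],0],[[0,0,0],0],[[0,0,0],0],[[0,0,0],0]]' 85
python3 -m pendant '[[[0,-15,0],0],[[0,-5,-20],0],[[0,0,-50],0],[[0,0,-50],0],[[0,0,-50],0],[[0,0,0],0]]'; python3 -c "
from h import *
rel([593.5,-376.5,230])"
```

```text
time: 15.48
position: [0.5806, -0.0079, 0.0729]
tool_rot: [0.997, -0.078, 0.0, 0.0]
ft_force: [-0.6, -0.0, -1.1]
grip_width: 0.0496
time: 15.98
position: [0.5806, -0.0079, 0.073]
tool_rot: [0.997, -0.078, 0.0, 0.0]
ft_force: [0.2, -0.6, -0.0]
grip_width: 0.0807
time: 16.73
position: [0.5865, 0.0125, 0.2476]
tool_rot: [0.997, -0.078, 0.005, 0.0]
ft_force: [-0.2, -0.4, 0.2]
grip_width: 0.085
t 16.73 p [586.5  12.5 247.6] toolx yaw -8.92 zaxis [ 0.01  -0.001 -1.   ] w 85.0 F [-0.2 -0.4  0.2] q [-0.17  0.47  1.54  0.    1.13 -0.01]
shift tool [ 67.1 383.2  18.2]
```

Run:
```python
from h import *
t=shot("top")["pixels"]; s=shot("side")["pixels"]
# driver in top ; driver in side; screw top
z=lambda i,x0,y0,x1,y1:cv2.resize(i[y0:y1,x0:x1],(400,300),interpolation=cv2.INTER_CUBIC)
cv2.imwrite("pics/drv.png",np.vstack([np.hstack([z(t,388,172,428,202),z(t,295,180,347,219)]),np.hstack([z(s,315,265,375,310),z(s,270,200,350,260)])]))
```

```text
(no output)
```

View pics/drv.png

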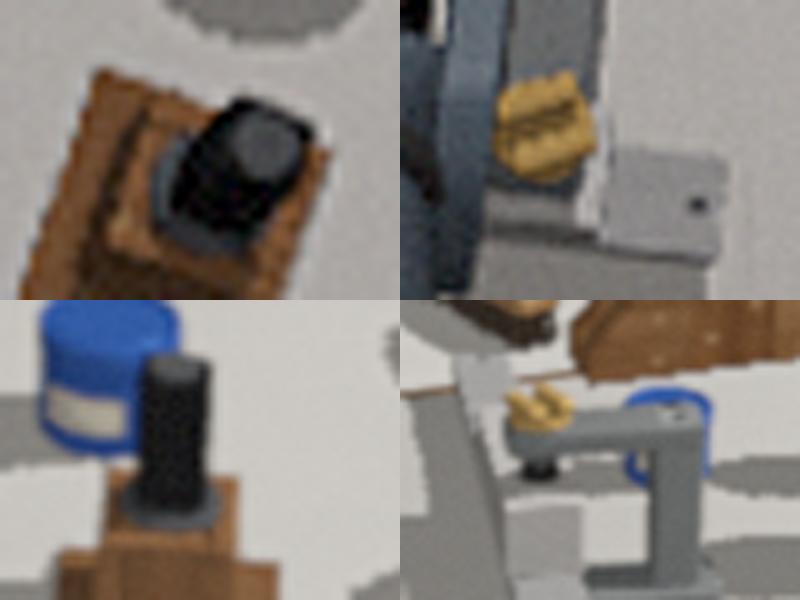

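The handle is square, in line with the holder, at about −22° (mod 90). The bar is flat under the foot and the slot is unchanged. Going over the driver.

```bash
python3 -m pendant '[[[9,54,0],0],[[9,54,0],0],[[9,54,0],0],[[9,54,0],0],[[9,54,0],0],[[11,56,0],0],[[11,57,0],0],[[0,0,0],0]]'; python3 -m pendant '[[[0,0,20],6.5],[[0,0,20],6.5],[[0,0,0],0],[[0,0,0],0]]'; python3 -c "
from h import *
rel([593.5,-376.5,90],-22)"
```

```text
time: 17.82
position: [0.5888, -0.381, 0.2395]
tool_rot: [0.997, -0.081, -0.001, -0.0]
ft_force: [0.1, 1.4, -0.1]
grip_width: 0.0849
time: 18.32
position: [0.5902, -0.3759, 0.2025]
tool_rot: [0.982, -0.189, -0.0, -0.0]
ft_force: [-0.1, 0.5, 0.8]
grip_width: 0.0848
t 18.32 p [ 590.2 -375.9  202.5] toolx yaw -21.83 zaxis [-0.001  0.001 -1.   ] w 84.8 F [-0.1  0.5  0.8] q [-0.73  0.67  1.27  0.    1.2  -0.35]
shift tool [  3.4  -0.6 112.4]
turn (tool z down => negative) 0.2
```

```bash
python3 -m pendant '[[[3,0,40],0],[[0,0,40],0],[[0,0,25],0],[[0,0,7],0],[[0,0,0],0]]'; python3 -m pendant '[[[0,0,0],0],[[0,0,0],0],[[0,0,0],0],[[0,0,0],0],[[0,0,0],0],[[0,0,0],0],[[0,0,0],0]]' 20 50;python3 -m pendant '[[[0,0,-20],0],[[0,0,-40],0],[[0,0,-50],0],[[0,0,0],0],[[0,0,0],0]]'
python3 - <<'E'
from h import *
o,r=st()
c=shot("side"); p=proj(c,np.array(o["position"])-[0,0,.05]).astype(int); print(p)
x0,y0=p[0]-40,p[1]-45
cv2.imwrite("pics/held.png",cv2.resize(c["pixels"][y0:y0+90,x0:x0+80],None,fx=6,fy=6,interpolation=cv2.INTER_CUBIC)); print(x0,y0)
E
```

```text
time: 18.95
position: [0.5934, -0.3782, 0.0916]
tool_rot: [0.982, -0.19, 0.0, 0.0]
ft_force: [-0.2, -1.0, -0.0]
grip_width: 0.0849
time: 19.82
position: [0.5929, -0.378, 0.0908]
tool_rot: [0.982, -0.191, 0.0, -0.0]
ft_force: [0.5, 0.4, -0.4]
grip_width: 0.0281
time: 20.45
position: [0.5924, -0.3777, 0.2014]
tool_rot: [0.982, -0.191, -0.0, -0.0]
ft_force: [-0.3, 0.7, -1.8]
grip_width: 0.028
t 20.45 p [ 592.4 -377.7  201.4] toolx yaw -21.97 zaxis [-0.  0. -1.] w 28.0 F [-0.3  0.7 -1.8] q [-0.73  0.68  1.26 -0.    1.2  -0.34]
[340 262]
300 217
```

View pics/held.png

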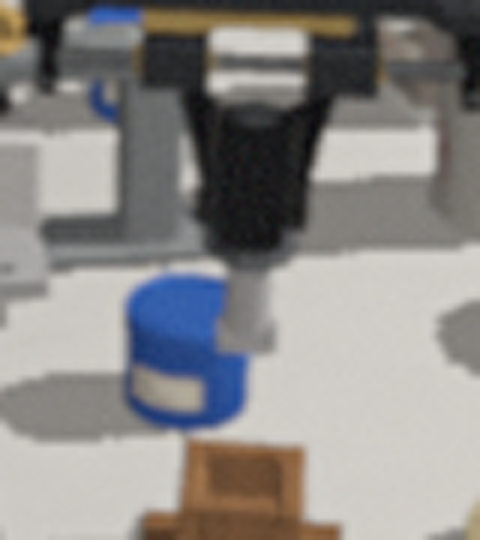

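The blade faces the side camera broad (about 9 px wide), so the blade's width lies along tool x. Next I'll measure the slot angle and centre more carefully from averaged frames.

```bash
cat > slot.py <<'E'
from h import *
def slot(name,n=8,save=None,z=.140):
    cs=[camera(name) for _ in range(n)]; c=cs[0]
    im=np.mean([x["pixels"].astype(float) for x in cs],0)
    u=proj(c,[.5707,-.0725,z]).round().astype(int); w=16
    p=im[u[1]-w:u[1]+w,u[0]-w:u[0]+w].astype(np.uint8)
    hsv=cv2.cvtColor(p,cv2.COLOR_BGR2HSV)
    m=((hsv[...,0]>8)&(hsv[...,0]<32)&(hsv[...,1]>90)).astype(np.uint8)
    k,l,s,ce=cv2.connectedComponentsWithStats(m); i=1+np.argmax(s[1:,4]); m=(l==i).astype(np.uint8)
    pts=cv2.findNonZero(m); hull=cv2.convexHull(pts); M=np.zeros_like(m); cv2.fillPoly(M,[hull],1)
    (cx,cy),_,_=cv2.fitEllipse(hull)
    Me=cv2.erode(M,np.ones((3,3)),iterations=2)
    g=cv2.cvtColor(p,cv2.COLOR_BGR2GRAY).astype(float); g=cv2.GaussianBlur(g,(0,0),.7)
    gx=cv2.Sobel(g,cv2.CV_64F,1,0,ksize=3); gy=cv2.Sobel(g,cv2.CV_64F,0,1,ksize=3)
    w_=Me>0; T=np.array([[ (gx*gx)[w_].sum(),(gx*gy)[w_].sum()],[(gx*gy)[w_].sum(),(gy*gy)[w_].sum()]])
    e,v=np.linalg.eigh(T); d=v[:,0]
    o=np.array([u[0]-w,u[1]-w]); ctr=np.array([cx,cy])+o
    a,b=ray(c,ctr-5*d,z),ray(c,ctr+5*d,z); ang=np.degrees(np.arctan2(b[1]-a[1],b[0]-a[0]))%180
    print(name,"centre",(ray(c,ctr,z)*1000).round(1),"px",ctr.round(1),"slot yaw",ang.round(1),"coh",(1-e[0]/e[1]).round(2),"area",int(M.sum()))
    return p
if __name__=="__main__":
    a=slot("top"); b=slot("side")
    cv2.imwrite("pics/slot.png",np.hstack([cv2.resize(x,(390,390),interpolation=cv2.INTER_NEAREST) for x in(a,b)]))
E
python3 slot.py
```

```text
top centre [593.8 -69.2 140. ] px [312.1 187.8] slot yaw 100.4 coh 0.99 area 76
side centre [566.8 -89.4 140. ] px [297.6 221.4] slot yaw 93.1 coh 0.89 area 99
```

View pics/slot.png

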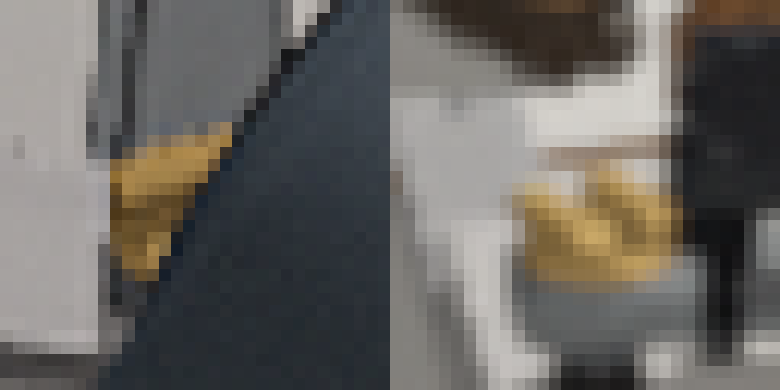

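The arm hides the screw in these two views, so I'll use my earlier unobstructed saved frames instead.

```bash
cat > slot2.py <<'E'
import slot as S, h, numpy as np, cv2
def from_file(name,fn,f,x0,y0):
    c=h.camera(name); p=cv2.imread("pics/"+fn); p=cv2.resize(p,None,fx=1/f,fy=1/f,interpolation=cv2.INTER_AREA)
    im=np.zeros((420,560,3),np.uint8); im[y0:y0+p.shape[0],x0:x0+p.shape[1]]=p
    S.camera=lambda n:dict(c,pixels=im); S.slot(name,1)
from_file("top","z0.png",16,295,185)
from_file("top","top1.png",3.3,190,160)
from_file("top","top0.png",1.4,0,0)
from_file("side","side1.png",4,200,200)
from_file("side","side0.png",1.4,0,0)
from_file("side","in.png",5,250,180)
E
python3 slot2.py
```

```text
top centre [570.4 -70.1 140. ] px [312.8 195.5] slot yaw 107.5 coh 0.98 area 150
top centre [568.6 -70.5 140. ] px [313.  196.1] slot yaw 107.7 coh 0.96 area 152
top centre [568.8 -70.2 140. ] px [312.9 196.1] slot yaw 107.5 coh 0.98 area 149
side centre [630.8  -7.  140. ] px [309.3 208.6] slot yaw 60.9 coh 0.89 area 98
side centre [630.8  -7.  140. ] px [309.3 208.6] slot yaw 61.0 coh 0.9 area 98
side centre [568.9 -86.8 140. ] px [298.  220.9] slot yaw 92.8 coh 0.89 area 111
```

```bash
python3 -m pendant '[[[0,0,-20],-10],[[0,0,-20],-10],[[0,0,-15],-10],[[0,0,0],-10],[[0,0,0],-10],[[0,0,0],-10],[[0,0,0],-10],[[0,0,0],-10]]'; python3 -c "
from h import *
rel([570,-71.5,256],107.5)"
```

```text
time: 22.6
position: [0.5928, -0.378, 0.2558]
tool_rot: [0.873, 0.488, 0.0, -0.0]
ft_force: [-0.0, 0.9, -2.0]
grip_width: 0.0282
t 22.6 p [ 592.8 -378.   255.8] toolx yaw 58.36 zaxis [-0.  0. -1.] w 28.2 F [-0.   0.9 -2. ] q [-0.73  0.63  1.2   0.    1.31 -1.74]
shift tool [ 2.489e+02 -1.802e+02 -1.000e-01]
turn (tool z down => negative) -49.1
```

```bash
python3 -m pendant '[[[41,-30,0],0],[[41,-30,0],0],[[41,-30,0],0],[[41,-30,0],0],[[41,-30,0],0],[[41,-29,0],0],[[0,0,0],-10],[[0,0,0],-10]]'; python3 -m pendant '[[[0,0,0],-10],[[0,0,0],-10],[[0,0,0],-9],[[0,0,0],0],[[0,0,0],0]]' >/dev/null; python3 -c "
from h import *
rel([570,-71.5,256],107.5)"
```

```text
time: 23.6
position: [0.5713, -0.0735, 0.2562]
tool_rot: [0.775, 0.633, 0.0, 0.0]
ft_force: [-0.1, -0.7, -0.6]
grip_width: 0.028
t 24.23 p [571.3 -74.6 255.9] toolx yaw 106.9 zaxis [ 0.  0. -1.] w 28.1 F [-0.5  0.2 -2. ] q [-0.32  0.45  1.55  0.    1.15 -2.19]
shift tool [ 3.3 -0.3 -0.1]
turn (tool z down => negative) -0.6
```

```bash
python3 -m pendant '[[[3,0,0],-0.6],[[0,0,0],0]]' >/dev/null
python3 - <<'E'
from h import *
o,r=st()
m=lambda n:np.mean([camera(n)["pixels"].astype(float) for _ in range(4)],0).astype(np.uint8)
s=m("side"); t=m("top"); np.save("s.npy",s)
a=cv2.resize(s[175:250,270:330],(480,600),interpolation=cv2.INTER_CUBIC)
b=cv2.resize(t[170:220,290:340],(300,300),interpolation=cv2.INTER_CUBIC)
cv2.imwrite("pics/above.png",np.hstack([a,np.vstack([b,b*0])]))
c=camera("side"); tp=np.array(o["position"])
for n,X in[("tip at tcp",tp-[0,0,.0888]),("tip+5mm tooly",tp-[0,0,.0888]+r[:,1]*.005),("tip+5 toolx",tp-[0,0,.0888]+r[:,0]*.005),("slot 570,-71.5",[.570,-.0715,.140]),("handletop",tp+[0,0,.023])]: print(n,proj(c,X).round(2))
E
```

```text
t 24.48 p [570.2 -71.4 255.8] toolx yaw 107.61 zaxis [-0.  0. -1.] w 28.3 F [-0.2 -0.3 -1.8] q [-0.32  0.45  1.55  0.    1.15 -2.2 ]
tip at tcp [297.01 210.76]
tip+5mm tooly [298.37 210.39]
tip+5 toolx [296.08 210.21]
slot 570,-71.5 [296.93 218.88]
handletop [297.08 175.97]
```

View pics/above.png

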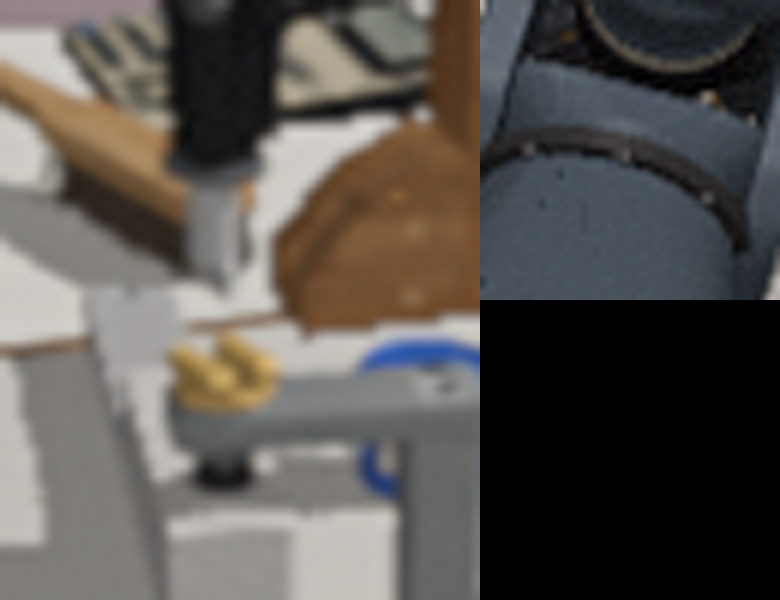

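The driver is above the head. Handle column is ≈297.5 and head ≈298.2, so I'll measure the columns numerically.

Run:
```python
import numpy as np,cv2
s=np.load("s.npy"); hsv=cv2.cvtColor(s,cv2.COLOR_BGR2HSV)
for y in range(216,227,1):
    m=[x for x in range(285,312) if 8<hsv[y,x,0]<32 and hsv[y,x,1]>90]
    print("head",y,(m[0],m[-1],(m[0]+m[-1])/2) if m else None)
g=cv2.cvtColor(s,cv2.COLOR_BGR2GRAY).astype(int)
for y in list(range(176,212,2)): print(y,g[y,286:308])
print("foot");
for y in range(230,238): print(y,g[y,288:308])
```

```text
head 216 None
head 217 (298, 299, 298.5)
head 218 (298, 300, 299.0)
head 219 (292, 302, 297.0)
head 220 (292, 303, 297.5)
head 221 (292, 303, 297.5)
head 222 (292, 303, 297.5)
head 223 (292, 303, 297.5)
head 224 (292, 303, 297.5)
head 225 (293, 301, 297.0)
head 226 None
176 [137 143 135 109  64  26  24  40  51  57  61  58  39  21  20  18  20  26
  25  23  30  32]
178 [ 91 115 139 133  90  37  16  20  26  28  31  27  23  20  16  19  19  18
  25  58 114 153]
180 [101  74  83 113  94  44  17  22  20  22  23  25  24  20  19  18  19  19
  42 102 153 167]
182 [145 127  96  83  58  26  16  20  23  22  24  24  23  21  21  26  21  20
  41  86 112 134]
184 [115 111 110 109  79  35  16  19  23  25  22  25  22  24  22  23  23  19
  64 111 109 101]
186 [100  92 110 131 104  45  17  17  21  22  26  25  22  19  27  24  21  24
  83 149 166 161]
188 [124 113 113 113  89  49  21  20  21  23  25  24  23  21  25  22  20  22
  45  72  78  69]
190 [139 145 154 161 152 106  45  17  22  24  21  21  21  24  26  24  23  31
  68 116 134 134]
192 [138 136 134 135 113  67  26  14  22  22  24  24  24  22  18  33 
[... 881 characters left out ...]
foot
230 [169 187 180 144 103  90  91  90  93  92  91  90  89  94 105 110 110 109
 118 121]
231 [167 187 185 167 142 119  96  84  80  80  78  75  76 104 140 151 141 137
 148 154]
232 [150 180 188 187 183 160 111  67  63  66  66  58  62 114 167 177 152 130
 131 133]
233 [131 173 188 184 178 151  93  41  36  50  52  39  41  98 159 171 147 125
 120 121]
234 [121 166 176 157 136 107  62  26  24  31  32  26  25  68 117 133 128 122
 122 122]
235 [104 126 135 124 115  97  67  41  31  29  31  33  46  78 106 117 122 124
 122 122]
236 [100 108 115 116 118 112  98  82  72  70  71  74  85 103 114 118 119 119
 121 123]
237 [100 106 114 117 117 117 117 115 115 116 114 115 116 118 118 117 117 118
 120 121]
```

The driver sits about 1 px left of the head, so I'll correct by +2.5 mm in tool y and −1 mm in tool x, then descend feeling for the slot (the head top would stop it at TCP z≈229, the slot floor at ≈219).

```bash
python3 -m pendant '[[[-1,2.5,8],0],[[0,0,10],0],[[0,0,5],0],[[0,0,0],0],[[0,0,0],0]]' | grep -E "pos|force"; python3 -m pendant '[[[0,0,2],0],[[0,0,0],0]]' | grep -E "pos|force";python3 -m pendant '[[[0,0,1.5],0],[[0,0,0],0]]' | grep -E "pos|force";python3 -m pendant '[[[0,0,1.5],0],[[0,0,0],0]]' | grep -E "pos|force"
```

```text
position: [0.5732, -0.0719, 0.2329]
ft_force: [-0.0, -0.8, -1.2]
position: [0.573, -0.0719, 0.2309]
ft_force: [0.0, 0.4, -1.5]
position: [0.573, -0.0719, 0.2293]
ft_force: [-0.1, -0.8, -1.6]
position: [0.573, -0.0719, 0.2277]
ft_force: [-0.1, 0.6, -1.1]
```

```bash
python3 -m pendant '[[[0,0,1.5],0],[[0,0,0],0]]' | grep -E "pos|force";python3 -m pendant '[[[0,0,1.5],0],[[0,0,0],0]]' | grep -E "pos|force"
```

```text
position: [0.573, -0.0719, 0.2262]
ft_force: [0.4, -0.4, -1.9]
position: [0.5732, -0.0719, 0.2248]
ft_force: [-0.2, -1.1, -1.3]
```

It entered the slot without contact. Going a bit deeper, to just above the floor.

```bash
python3 -m pendant '[[[0,0,1.5],0],[[0,0,0],0]]' | grep -E "pos|force";python3 -m pendant '[[[0,0,1.5],0],[[0,0,0],0],[[0,0,0],0]]' | grep -E "pos|force"; python3 -c "from h import *;st();avg(4)"
```

```text
position: [0.5732, -0.0719, 0.2233]
ft_force: [1.0, 0.6, -1.5]
position: [0.5732, -0.0719, 0.2218]
ft_force: [-0.0, -0.5, -0.8]
t 27.43 p [573.2 -71.9 221.8] toolx yaw 107.63 zaxis [ 0.  0. -1.] w 28.0 F [-0.  -0.5 -0.8] q [-0.32  0.49  1.58  0.    1.07 -2.2 ]
z 221.85 F [ 1.14  0.05 -2.04] M [ 0.121 -0.306  0.005] sdFz 0.3 sdM [0.018 0.018 0.022]
```

The blade is in the slot (tip ≈3 mm above its floor). I'll turn clockwise about 160° in total (≈10° is slack), watching the forces.

```bash
python3 -m pendant '[[[-0.2,0,0],10],[[-0.2,0,0],10],[[-0.2,0,0],10],[[0,0,0],0]]' ; python3 -c "from h import *;st();avg(4)"
```

```text
time: 28.12
position: [0.5736, -0.073, 0.2221]
tool_rot: [0.779, 0.628, 0.0, 0.001]
ft_force: [2.1, -0.5, -0.7]
grip_width: 0.0284
t 28.12 p [573.6 -73.  222.1] toolx yaw 77.75 zaxis [ 0.001 -0.001 -1.   ] w 28.4 F [ 2.1 -0.5 -0.7] q [-0.32  0.49  1.58 -0.    1.07 -1.68]
z 222.06 F [ 1.49 -1.43 -1.52] M [-0.214 -0.542  0.031] sdFz 0.48 sdM [0.036 0.031 0.008]
```

```bash
python3 -m pendant '[[[-0.2,0.7,0],10],[[-0.2,0,0],10],[[-0.2,0,0],10],[[-0.2,0,0],10],[[0,0,0],0]]' >/dev/null ; python3 -c "from h import *;st();avg(4)"
```

```text
t 28.95 p [572.9 -73.3 221.8] toolx yaw 37.8 zaxis [-0.001  0.    -1.   ] w 28.0 F [ 0.2 -0.6 -0.4] q [-0.32  0.49  1.58 -0.    1.07 -0.98]
z 221.73 F [ 0.07 -0.71 -1.04] M [-0.148 -0.168  0.015] sdFz 0.25 sdM [0.01  0.015 0.01 ]
```

```bash
python3 -m pendant '[[[-0.2,0.2,0],10],[[-0.2,0,0],10],[[-0.2,0,0],10],[[-0.2,0,0],10],[[0,0,0],0]]' >/dev/null ; python3 -c "from h import *;st();avg(4)"
```

```text
t 29.77 p [572.3 -73.6 221.6] toolx yaw -2.18 zaxis [-0.001  0.    -1.   ] w 27.9 F [ 0.3 -0.8 -1.1] q [-0.32  0.49  1.58 -0.    1.07 -0.28]
z 221.74 F [-0.59 -1.02 -1.77] M [-0.178 -0.03   0.01 ] sdFz 0.36 sdM [0.039 0.014 0.03 ]
```

```bash
python3 -m pendant '[[[-0.2,0.3,0],10],[[-0.2,0,0],10],[[-0.2,0,0],10],[[-0.2,0,0],10],[[-0.2,0,0],8],[[0,0,0],0]]' >/dev/null ; python3 -c "from h import *;st();avg(4)"
```

```text
t 30.73 p [570.9 -73.7 221.6] toolx yaw -50.19 zaxis [-0.003  0.    -1.   ] w 28.4 F [-2.9 -0.5 -0.3] q [-0.32  0.49  1.58 -0.    1.07  0.55]
z 221.6 F [-3.56 -1.23 -0.11] M [-0.34   0.843  0.042] sdFz 0.77 sdM [0.026 0.073 0.014]
```

```bash
python3 -m pendant '[[[0,0.8,0],-4],[[0,0,0],0],[[0,0,-5],0],[[0,0,-10],0],[[0,0,-40],0],[[0,0,0],0]]' >/dev/null ; python3 -c "from h import *;rel([593,-378,275],-22);avg(4)"
```

```text
t 31.68 p [574.4 -74.9 281.1] toolx yaw -46.38 zaxis [ 0.01  -0.003 -1.   ] w 27.9 F [-0.5 -0.9 -0.7] q [-0.32  0.42  1.51  0.    1.2   0.49]
shift tool [232.2 195.6   7.1]
turn (tool z down => negative) -24.4
z 277.33 F [-0.3  -0.01 -1.86] M [-0.045 -0.003 -0.004] sdFz 0.46 sdM [0.021 0.028 0.023]
```

```bash
python3 -c "from h import *;rel([456,-250,275],-22)"|tail -2; python3 -m pendant '[[[0,0,0],-8],[[0,0,0],-8],[[0,0,0],-8],[[0,0,0],0]]' >/dev/null; python3 -c "from h import *;rel([456,-250,275],-22)"
```

```text
shift tool [ 48.3 204.5   1.1]
turn (tool z down => negative) -24.4
t 32.38 p [570.8 -74.  275.6] toolx yaw -22.47 zaxis [-0.002  0.001 -1.   ] w 28.2 F [-0.2  0.8 -1.7] q [-0.32  0.43  1.52  0.    1.2   0.07]
shift tool [-38.8 206.5   0.7]
turn (tool z down => negative) -0.5
```

```bash
python3 -m pendant '[[[-10,51,0],0],[[-10,52,0],0],[[-10,52,0],0],[[-9,52,0],0],[[0,0,0],0]]' >/dev/null;  python3 - <<'E'
from slot import *
a=slot("top"); b=slot("side")
t=shot("top")["pixels"]; s=shot("side")["pixels"]
z=lambda i,x0,y0,x1,y1:cv2.resize(i[y0:y1,x0:x1],(390,390),interpolation=cv2.INTER_CUBIC)
cv2.imwrite("pics/after.png",np.hstack([z(t,297,180,337,220),z(s,270,200,330,260)]))
E
```

```text
top centre [568.8 -71.  140. ] px [313.2 196. ] slot yaw 137.2 coh 0.94 area 151
side centre [630.8  -7.  140. ] px [309.3 208.6] slot yaw 61.0 coh 0.9 area 98
```

View pics/after.png

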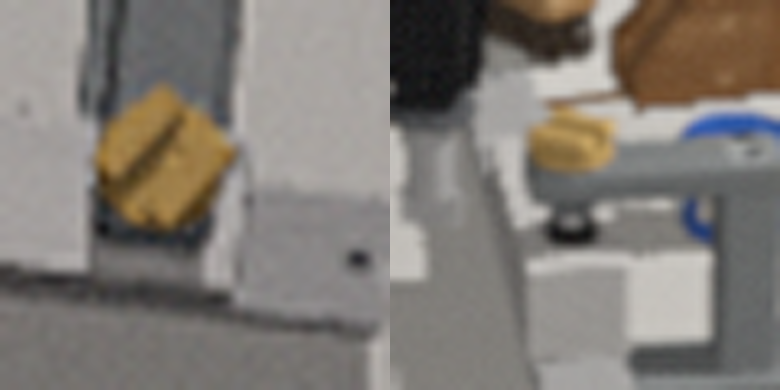

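Slot yaw is now 137.2° (≡−42.8°), so the screw turned 150.3° = 2.62 rad, which is on target; the foot is down on the bar. Returning the driver to its holder.

```bash
python3 -c "from h import *;rel([592.9,-378,250],-22)"; python3 -m pendant '[[[36,13,5],0],[[36,13,5],0],[[36,14,5],0],[[34,14,5],0],[[30,10,0],0],[[0,0,0],0],[[0,0,0],0]]' >/dev/null; python3 -c "from h import *;rel([592.9,-378,150],-22)"
```

```text
t 33.9 p [ 456.5 -250.9  276.9] toolx yaw -22.37 zaxis [ 0. -0. -1.] w 27.9 F [ 0.6 -0.1 -1.8] q [-0.72  0.35  1.65 -0.    1.14 -0.33]
shift tool [174.5  65.6  26.9]
turn (tool z down => negative) -0.4
t 34.77 p [ 590.5 -374.9  256.2] toolx yaw -22.37 zaxis [-0.002  0.001 -1.   ] w 28.3 F [-0.3  0.6 -1.7] q [-0.73  0.62  1.21  0.    1.31 -0.33]
shift tool [  3.6   2.1 106.2]
turn (tool z down => negative) -0.4
```

```bash
python3 -m pendant '[[[3.6,2.1,35],0],[[0,0,45],0],[[0,0,25],0],[[0,0,0],0],[[0,0,0],0]]' >/dev/null; python3 -c "from h import *;rel([592.9,-378,91],-22)"; python3 -m pendant '[[[0,0,10],0],[[0,0,10],0],[[0,0,10],0],[[0,0,0],0]]'; python3 -c "from h import *;rel([592.9,-378,91],-22)"
```

```text
t 35.4 p [ 594.2 -379.   153.5] toolx yaw -22.36 zaxis [ 0.002 -0.001 -1.   ] w 28.1 F [-0.2 -0.2 -2.2] q [-0.73  0.73  1.29  0.    1.11 -0.34]
shift tool [-1.7 -0.5 62.5]
turn (tool z down => negative) -0.4
time: 35.9
position: [0.593, -0.3781, 0.1203]
tool_rot: [0.981, -0.194, -0.001, -0.001]
ft_force: [-0.5, -0.4, -1.2]
grip_width: 0.0283
t 35.9 p [ 593.  -378.1  120.3] toolx yaw -22.37 zaxis [-0.002  0.002 -1.   ] w 28.3 F [-0.5 -0.4 -1.2] q [-0.73  0.77  1.31 -0.    1.06 -0.34]
shift tool [-0.  -0.1 29.3]
turn (tool z down => negative) -0.4
```

Into the well with no side force; lowering the rest.

```bash
python3 -m pendant '[[[0,0,12],0],[[0,0,10],0],[[0,0,5],0],[[0,0,0],0],[[0,0,0],0]]'; python3 -m pendant '[[[0,0,1.5],0],[[0,0,0],0],[[0,0,0],0]]'
```

```text
time: 36.52
position: [0.594, -0.379, 0.0951]
tool_rot: [0.981, -0.194, 0.0, 0.0]
ft_force: [0.8, 0.3, -0.7]
grip_width: 0.0284
time: 36.9
position: [0.5938, -0.3788, 0.0935]
tool_rot: [0.981, -0.194, 0.0, 0.0]
ft_force: [0.4, -0.4, -2.1]
grip_width: 0.0281
```

```bash
python3 -m pendant '[[[-0.7,0,1.5],0],[[0,0,0],0],[[0,0,0],0]]'|grep -E "pos|force"; python3 -m pendant '[[[0,0,1],0],[[0,0,0],0],[[0,0,0],0]]'|grep -E "pos|force"
```

```text
position: [0.5931, -0.3785, 0.0918]
ft_force: [-0.6, 0.0, -1.7]
position: [0.5931, -0.3785, 0.0908]
ft_force: [-0.3, 1.4, -1.6]
```

```bash
python3 -m pendant '[[[0,0,1],0],[[0,0,0],0],[[0,0,0],0]]'|grep -E "pos|force"; python3 -m pendant '[[[0,0,0],0],[[0,0,0],0],[[0,0,0],0],[[0,0,0],0]]' 85|grep -E "pos|force|grip"; python3 -m pendant '[[[0,0,-20],0],[[0,0,-50],0],[[0,0,-50],0],[[0,0,0],0]]'|grep -E "pos|force|grip"
python3 - <<'E'
from h import *
rel([586,12,250],-8.9)
s=shot("side")["pixels"]; np.save("s2.npy",s)
g=cv2.cvtColor(s,cv2.COLOR_BGR2GRAY).astype(int)
print("handle top/edges side view"); 
for y in range(268,306,4): r=g[y,325:362]; d=np.where(r<50)[0]; print(y,d.min()+325 if len(d) else None,d.max()+325 if len(d) else None)
E
```

```text
position: [0.5931, -0.3785, 0.0907]
ft_force: [-1.9, 0.9, 4.8]
position: [0.5931, -0.3785, 0.0895]
ft_force: [-0.2, 0.0, -1.0]
grip_width: 0.06
position: [0.596, -0.3809, 0.2176]
ft_force: [-0.0, -0.5, -0.4]
grip_width: 0.0843
t 39.02 p [ 596.  -380.9  217.6] toolx yaw -22.36 zaxis [ 0.01  -0.009 -1.   ] w 84.3 F [-0.  -0.5 -0.4] q [-0.73  0.66  1.24  0.    1.22 -0.34]
shift tool [-158.3 -359.4  -36.1]
turn (tool z down => negative) -13.5
handle top/edges side view
268 None None
272 None None
276 336 345
280 336 344
284 336 344
288 336 344
292 335 345
296 336 343
300 None None
304 None None
```

The driver is seated: collar contact at the same height as at the pick (90.8), and the handle edges are vertical. Next I'll grip the bar and draw it out.

```bash
python3 -m pendant '[[[0,0,-17],-7],[[0,0,-16],-6.5],[[0,0,0],0]]' >/dev/null; python3 -c "
from h import *
rel([583,5,245],-8.9)"
```

```text
t 39.45 p [ 593.3 -378.6  243.4] toolx yaw -8.94 zaxis [ 0.001 -0.001 -1.   ] w 85.1 F [-1.   0.5  0.4] q [-0.73  0.64  1.22  0.    1.29 -0.57]
shift tool [ -69.8 -377.3   -1.9]
turn (tool z down => negative) -0.0
```

```bash
python3 -m pendant '[[[-10,-54,0],0],[[-10,-54,0],0],[[-10,-54,0],0],[[-10,-54,0],0],[[-10,-54,0],0],[[-10,-54,0],0],[[-10,-53,0],0],[[0,0,0],0]]' >/dev/null
python3 - <<'E'
from h import *
rel([582.1,1,73],-8.9)
c=shot("top"); t=c["pixels"]; s=shot("side")["pixels"]
z=lambda i,x0,y0,x1,y1:cv2.resize(i[y0:y1,x0:x1],(390,390),interpolation=cv2.INTER_CUBIC)
cv2.imwrite("pics/bar2.png",np.hstack([z(t,280,170,350,240),z(s,260,190,330,260)]))
g=cv2.cvtColor(t,cv2.COLOR_BGR2GRAY).astype(int)
X=lambda x,y,zz:proj(c,[*(np.array([588.9,44.8])+Rn.from_euler('z',-8.73,degrees=True).as_matrix()[:2,:2]@[x,y]),zz][:2]+[zz])
E
```

```text
t 40.45 p [580.3   8.8 241.5] toolx yaw -8.66 zaxis [-0.004  0.002 -1.   ] w 85.1 F [ 0.1 -0.5 -0.4] q [-0.18  0.47  1.55  0.    1.13 -0.03]
shift tool [  3.6   7.6 168.5]
turn (tool z down => negative) 0.2
```

View pics/bar2.png

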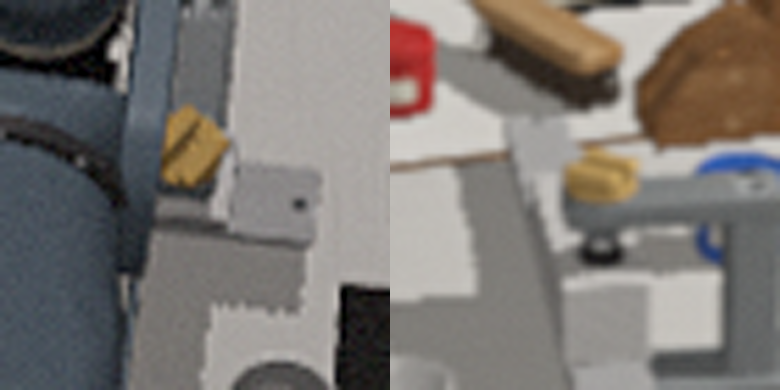

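The bar has stayed in place under the foot (side crop end face (605,320)). Descending and gripping it.

```bash
python3 -m pendant '[[[2,6,40],0],[[0,0,50],0],[[0,0,45],0],[[0,0,25],0],[[0,0,8],0],[[0,0,0],0],[[0,0,0],0]]' |grep -E "pos|force|grip"; python3 -m pendant '[[[0,0,0],0],[[0,0,0],0],[[0,0,0],0],[[0,0,0],0],[[0,0,0],0]]' 40 50|grep -E "pos|force|grip"; python3 -m pendant '[[[0,-1,0],0],[[0,-4,0],0],[[0,-5,0],0]]'; python3 -c "from h import *;avg(3)"
```

```text
position: [0.5841, -0.0021, 0.076]
ft_force: [-0.2, -0.3, 0.1]
grip_width: 0.0849
position: [0.5824, -0.0011, 0.0749]
ft_force: [-1.1, 0.0, 2.8]
grip_width: 0.0496
time: 42.42
position: [0.585, 0.0072, 0.075]
tool_rot: [0.997, -0.077, 0.0, 0.001]
ft_force: [-1.0, -3.7, 1.2]
grip_width: 0.0494
z 74.93 F [-0.19 -4.2   1.39] M [-0.61   0.164  0.051] sdFz 0.16 sdM [0.056 0.031 0.047]
```

It drags with ≈4 N, so the foot is lightly loaded. Drawing the bar out along the rail.

```bash
python3 -m pendant '[[[0,-10,0],0],[[0,-12,0],0],[[0,-15,0],0],[[0,-15,0],0],[[0,-18,0],0],[[0,-18,0],0],[[0,-12,0],0],[[0,0,0],0]]' |grep -E "pos|force|grip"; python3 -m pendant '[[[0,0,-20],0],[[0,0,-50],0],[[0,0,-50],0],[[0,0,-50],0],[[0,0,0],0]]' |grep -E "pos|force|grip"; python3 -c "
from h import *
rel([455,-244,235],-6)"
```

```text
position: [0.6004, 0.1094, 0.075]
ft_force: [0.3, 2.4, 2.7]
grip_width: 0.0496
position: [0.6025, 0.1073, 0.2488]
ft_force: [0.9, -0.1, -2.3]
grip_width: 0.0495
t 44.2 p [602.5 107.3 248.8] toolx yaw -8.9 zaxis [ 0.009  0.001 -1.   ] w 49.5 F [ 0.9 -0.1 -2.3] q [-0.01  0.5   1.47  0.    1.16  0.15]
shift tool [-91.5 369.9  12.2]
turn (tool z down => negative) -2.9
```

```bash
python3 -m pendant '[[[-13,52,0],0],[[-13,52,0],0],[[-13,52,0],0],[[-13,52,0],0],[[-13,52,0],0],[[-13,52,0],0],[[-13,52,0],-2.9],[[0,0,0],0]]' |grep -E "pos|force|grip"; python3 -c "
from h import *
rel([453.6,-238,52],-6)"
```

```text
position: [0.452, -0.2412, 0.2429]
ft_force: [0.2, 0.4, -2.2]
grip_width: 0.0496
t 45.2 p [ 452.  -241.2  242.9] toolx yaw -6.33 zaxis [-0.003  0.002 -1.   ] w 49.6 F [ 0.2  0.4 -2.2] q [-0.71  0.38  1.71 -0.    1.05 -0.6 ]
shift tool [  1.8  -3.1 190.9]
turn (tool z down => negative) -0.3
```

```bash
python3 -m pendant '[[[1,-2,40],0],[[0,0,50],0],[[0,0,50],0],[[0,0,30],0],[[0,0,15],0],[[0,0,0],0],[[0,0,0],0]]' |grep -E "pos|force|grip"; python3 -m pendant '[[[0,0,3.5],0],[[0,0,0],0],[[0,0,0],0]]'|grep -E "pos|force|grip";python3 -m pendant '[[[0,0,2.5],0],[[0,0,0],0],[[0,0,0],0]]'|grep -E "pos|force|grip"
```

```text
position: [0.4559, -0.2367, 0.0607]
ft_force: [-0.0, -0.3, -2.9]
grip_width: 0.0497
position: [0.4554, -0.2367, 0.0568]
ft_force: [0.2, -0.2, -2.2]
grip_width: 0.0495
position: [0.4552, -0.2365, 0.0538]
ft_force: [0.2, -0.8, -3.5]
grip_width: 0.0499
```

```bash
python3 -m pendant '[[[0,0,2.5],0],[[0,0,0],0],[[0,0,0],0]]'|grep -E "pos|force|grip";python3 -m pendant '[[[0,0,1.5],0],[[0,0,0],0],[[0,0,0],0]]'|grep -E "pos|force|grip"
```

```text
position: [0.4552, -0.2365, 0.0513]
ft_force: [-0.4, 0.6, -2.9]
grip_width: 0.05
position: [0.4552, -0.2365, 0.0498]
ft_force: [0.4, -0.1, -3.1]
grip_width: 0.0496
```

```bash
python3 -m pendant '[[[0,0,1],0],[[0,0,0],0],[[0,0,0],0]]'|grep -E "pos|force|grip"; python3 -m pendant '[[[0,0,0],0],[[0,0,0],0],[[0,0,0],0],[[0,0,0],0]]' 85|grep -E "pos|force|grip"; python3 -m pendant '[[[0,0,-30],0],[[0,0,-50],0],[[0,0,-50],0],[[0,0,-50],0],[[0,0,0],0]]'|grep -E "pos|force|grip"
python3 - <<'E'
from h import *
rel([419.7,8.5,200])
E
```

```text
position: [0.4553, -0.2366, 0.0489]
ft_force: [0.6, 0.5, -2.1]
grip_width: 0.0498
position: [0.4553, -0.2366, 0.0489]
ft_force: [-0.7, 0.2, -0.3]
grip_width: 0.0806
position: [0.4573, -0.2381, 0.2329]
ft_force: [0.4, -0.5, 0.5]
grip_width: 0.0847
t 49.08 p [ 457.3 -238.1  232.9] toolx yaw -5.96 zaxis [ 0.008 -0.006 -1.   ] w 84.7 F [ 0.4 -0.5  0.5] q [-0.7   0.39  1.72  0.    1.01 -0.59]
shift tool [ -63.3 -241.5   31.1]
```

The bar is laid on its mat. Now the tins: a quick numeric check that tins, bar and post are where I think, then move on.

```bash
python3 -m pendant '[[[-11,-35,0],3],[[-10,-40,0],0],[[-10,-40,0],0],[[-10,-40,0],0],[[-10,-40,0],0],[[-7,-40,0],0],[[0,0,0],0]]'|grep -E "pos|force|grip"
python3 - <<'E'
from h import *
o,r=st(); rel([419.7,8.5,32],-8.9)
c=shot("top"); t=c["pixels"]; U=lambda x,y:(x/1.4,y/1.4)
for p in[(289,238),(275,238),(303,238),(275,195)]: print("post base",(ray(c,U(*p),0)*1000).round(0))
h=cv2.cvtColor(t,cv2.COLOR_BGR2HSV)
# bar: bright pixels in mat area
u=proj(c,[.4512,-.2627,.054]).astype(int); p=t[u[1]-22:u[1]+22,u[0]-40:u[0]+40].min(2)
m=(p>140).astype(np.uint8); k,l,s,ce=cv2.connectedComponentsWithStats(m)
for i in range(1,k):
    if s[i,4]>150: print("blob",s[i],(ray(c,ce[i]+[u[0]-40,u[1]-22],.054)*1000).round(1))
E
```

```text
position: [0.431, 0.0067, 0.2278]
ft_force: [0.1, -1.0, 0.0]
grip_width: 0.0852
t 49.95 p [431.    6.7 227.8] toolx yaw -8.72 zaxis [-0.003  0.001 -1.   ] w 85.2 F [ 0.1 -1.   0. ] q [-0.25  0.3   1.91  0.    0.93 -0.09]
t 49.95 p [431.    6.7 227.8] toolx yaw -8.72 zaxis [-0.003  0.001 -1.   ] w 85.2 F [ 0.1 -1.   0. ] q [-0.25  0.3   1.91  0.    0.93 -0.09]
shift tool [-10.7   0.  195.8]
turn (tool z down => negative) 0.2
post base [703. 261.   0.]
post base [704. 293.   0.]
post base [701. 228.   0.]
post base [810. 293.   0.]
blob [   0    0   62   33 1161] [ 473.2 -226.6   54. ]
blob [ 71   0   9  44 357] [ 444.4 -369.7   54. ]
```

```bash
python3 -m pendant '[[[-10.7,0,40],0],[[0,0,50],0],[[0,0,50],0],[[0,0,35],0],[[0,0,18],0],[[0,0,0],0],[[0,0,0],0]]'|grep -E "pos|force|grip"; python3 -m pendant '[[[0,0,0],0],[[0,0,0],0],[[0,0,0],0],[[0,0,0],0],[[0,0,0],0]]' 50 30|grep -E "pos|force|grip"; python3 -m pendant '[[[0,0,-20],0],[[0,0,-50],0],[[0,0,-50],0],[[0,0,0],0],[[0,0,0],0]]' |grep -E "pos|force|grip"; python3 -c "
from h import *
rel([582.1,0.3,155],-8.73)"
```

```text
position: [0.4224, 0.0053, 0.0361]
ft_force: [0.6, -0.4, -0.5]
grip_width: 0.0852
position: [0.422, 0.0061, 0.0363]
ft_force: [-0.7, 0.0, 5.6]
grip_width: 0.06
position: [0.4216, 0.0062, 0.1555]
ft_force: [0.0, 0.2, -1.5]
grip_width: 0.0605
t 52.12 p [421.6   6.2 155.5] toolx yaw -8.96 zaxis [-0.001  0.    -1.   ] w 60.5 F [ 0.   0.2 -1.5] q [-0.25  0.42  2.02 -0.    0.71 -0.1 ]
shift tool [159.5 -19.2   0.3]
turn (tool z down => negative) -0.2
```

```bash
python3 -m pendant '[[[40,-4,0],0],[[45,-5,0],0],[[40,-5,0],0],[[34.5,-5,0],0],[[0,0,0],0],[[0,0,0],0]]'|grep -E "pos|force|grip";  python3 -c "
from h import *
rel([582.1,0.3,69],-8.73)"
```

```text
position: [0.5804, 0.0003, 0.1534]
ft_force: [-1.2, 0.3, -1.0]
grip_width: 0.0603
t 52.88 p [5.804e+02 3.000e-01 1.534e+02] toolx yaw -8.96 zaxis [-0.006  0.001 -1.   ] w 60.3 F [-1.2  0.3 -1. ] q [-0.19  0.59  1.63 -0.    0.93 -0.04]
shift tool [ 2.2 -0.3 84.3]
turn (tool z down => negative) -0.2
```

```bash
python3 -m pendant '[[[1,0,35],0],[[0,0,35],0],[[0,0,13],0],[[0,0,0],0],[[0,0,0],0]]'|grep -E "pos|force|grip"; python3 -m pendant '[[[0,0,2],0],[[0,0,0],0],[[0,0,0],0]]'|grep -E "pos|force|grip"; python3 -m pendant '[[[0,0,1],0],[[0,0,0],0],[[0,0,0],0]]'|grep -E "pos|force|grip"
```

```text
position: [0.5842, -0.0004, 0.0739]
ft_force: [0.4, 0.6, -0.4]
grip_width: 0.06
position: [0.5838, -0.0003, 0.0713]
ft_force: [-0.0, -0.1, -2.0]
grip_width: 0.0598
position: [0.5836, -0.0002, 0.0698]
ft_force: [-0.4, 0.7, -1.0]
grip_width: 0.0602
```

```bash
python3 -m pendant '[[[-1,0,2],0],[[0,0,0],0],[[0,0,0],0]]'|grep -E "pos|force|grip"; python3 -m pendant '[[[0,0,1],0],[[0,0,0],0],[[0,0,0],0]]'|grep -E "pos|force|grip"; python3 -m pendant '[[[0,0,0.7],0],[[0,0,0],0],[[0,0,0],0]]'|grep -E "pos|force|grip"
```

```text
position: [0.5826, -0.0001, 0.0678]
ft_force: [0.0, -0.4, -0.9]
grip_width: 0.0602
position: [0.5826, -0.0001, 0.0668]
ft_force: [0.2, 0.2, 0.0]
grip_width: 0.0607
position: [0.5827, -0.0001, 0.0664]
ft_force: [-0.3, 0.5, 2.1]
grip_width: 0.0605
```

Contact. Release, rise, and go to tin B.

```bash
python3 -m pendant '[[[0,0,0],0],[[0,0,0],0],[[0,0,0],0],[[0,0,0],0]]' 85|grep -E "pos|force|grip"; python3 -m pendant '[[[0,0,-20],0],[[0,0,-50],0],[[0,0,-50],0],[[0,0,0],0]]'|grep -E "pos|force|grip"; python3 -c "
from h import *
rel([445.2,133.6,160],-8.9)"
```

```text
position: [0.5826, -0.0001, 0.0661]
ft_force: [-0.3, -0.3, -0.9]
grip_width: 0.0838
position: [0.5856, -0.0006, 0.1905]
ft_force: [0.4, 0.1, -0.1]
grip_width: 0.085
t 56.38 p [585.6  -0.6 190.5] toolx yaw -8.96 zaxis [ 0.01  -0.002 -1.   ] w 85.0 F [ 0.4  0.1 -0.1] q [-0.19  0.54  1.59  0.    1.   -0.04]
shift tool [-159.9 -110.7   28.9]
turn (tool z down => negative) -0.1
```

```bash
python3 -m pendant '[[[-40,-27,0],0],[[-40,-28,0],0],[[-40,-28,0],0],[[-38,-27,20],0],[[0,0,0],0],[[0,0,0],0]]'|grep -E "pos|force|grip";  python3 -c "
from h import *
rel([445.2,133.6,36],-8.9)"
```

```text
position: [0.4441, 0.1332, 0.1658]
ft_force: [-0.5, 0.3, -0.0]
grip_width: 0.0848
t 57.12 p [444.1 133.2 165.8] toolx yaw -8.93 zaxis [ 0. -0. -1.] w 84.8 F [-0.5  0.3 -0. ] q [ 0.05  0.44  1.91 -0.    0.79  0.21]
shift tool [  1.   -0.6 129.8]
turn (tool z down => negative) -0.0
```

```bash
python3 -m pendant '[[[1,0,45],0],[[0,0,45],0],[[0,0,28],0],[[0,0,12],0],[[0,0,0],0],[[0,0,0],0]]'|grep -E "pos|force|grip"; python3 -m pendant '[[[0,0,0],0],[[0,0,0],0],[[0,0,0],0],[[0,0,0],0],[[0,0,0],0]]' 50 30|grep -E "pos|force|grip"; python3 -m pendant '[[[0,0,-20],0],[[0,0,-50],0],[[0,0,-50],0],[[0,0,0],0],[[0,0,0],0]]' |grep -E "pos|force|grip"; python3 -c "
from h import *
rel([594.2,79.4,155],-8.73)"
```

```text
position: [0.4458, 0.1329, 0.037]
ft_force: [0.2, 0.5, -0.3]
grip_width: 0.0849
position: [0.4452, 0.1331, 0.0365]
ft_force: [-0.2, 0.4, 5.0]
grip_width: 0.0601
position: [0.4438, 0.133, 0.1556]
ft_force: [-1.0, 0.4, -1.6]
grip_width: 0.0598
t 59.12 p [443.8 133.  155.6] toolx yaw -8.97 zaxis [-0.002 -0.    -1.   ] w 59.8 F [-1.   0.4 -1.6] q [ 0.05  0.46  1.92 -0.    0.77  0.21]
shift tool [156.9  29.5   0.4]
turn (tool z down => negative) -0.2
```

```bash
python3 -m pendant '[[[40,7,0],0],[[40,7.5,0],0],[[40,8,0],0],[[37,7,0],0],[[0,0,0],0],[[0,0,0],0]]'|grep -E "pos|force|grip";  python3 -m pendant '[[[0.5,0,35],0],[[0,0,35],0],[[0,0,12],0],[[0,0,0],0],[[0,0,0],0]]'|grep -E "pos|force|grip"; python3 -c "
from h import *
rel([594.2,79.4,68],-8.73)"
```

```text
position: [0.5929, 0.0796, 0.1537]
ft_force: [-0.7, -0.8, -1.1]
grip_width: 0.06
position: [0.5963, 0.0795, 0.0753]
ft_force: [-1.1, 0.1, -1.0]
grip_width: 0.06
t 60.5 p [596.3  79.5  75.3] toolx yaw -8.96 zaxis [ 0.002 -0.    -1.   ] w 60.0 F [-1.1  0.1 -1. ] q [-0.05  0.73  1.62  0.    0.8   0.1 ]
shift tool [-2.1  0.4  7.3]
turn (tool z down => negative) -0.2
```

```bash
python3 -m pendant '[[[-1.2,0,3],0],[[0,0,2.5],0],[[0,0,0],0],[[0,0,0],0]]'|grep -E "pos|force|grip"; python3 -m pendant '[[[0,0,1.5],0],[[0,0,0],0],[[0,0,0],0]]'|grep -E "pos|force|grip"; python3 -m pendant '[[[0,0,1],0],[[0,0,0],0],[[0,0,0],0]]'|grep -E "pos|force|grip"
```

```text
position: [0.5946, 0.0795, 0.0687]
ft_force: [-0.3, 0.3, -1.1]
grip_width: 0.0598
position: [0.5945, 0.0795, 0.0671]
ft_force: [0.1, 0.3, -0.2]
grip_width: 0.0602
position: [0.5946, 0.0795, 0.0666]
ft_force: [-0.5, -0.3, 3.9]
grip_width: 0.0603
```

```bash
python3 -m pendant '[[[0,0,0],0],[[0,0,0],0],[[0,0,0],0],[[0,0,0],0]]' 85|grep -E "pos|force|grip"; python3 -m pendant '[[[0,0,-20],0],[[0,0,-50],0],[[0,0,-50],0],[[0,0,0],0]]'|grep -E "pos|force|grip"; python3 -c "
from h import *
rel([433.3,271.6,160],-8.9)"
```

```text
position: [0.5945, 0.0795, 0.0659]
ft_force: [0.6, 0.7, 0.1]
grip_width: 0.0835
position: [0.5976, 0.0795, 0.1906]
ft_force: [-0.6, 0.1, 0.3]
grip_width: 0.0849
t 62.75 p [597.6  79.5 190.6] toolx yaw -8.96 zaxis [ 0.01 -0.   -1.  ] w 84.9 F [-0.6  0.1  0.3] q [-0.05  0.56  1.55  0.    1.02  0.1 ]
shift tool [-192.5 -164.2   28.9]
turn (tool z down => negative) -0.1
```

```bash
python3 -m pendant '[[[-38,-33,0],0],[[-39,-33,0],0],[[-39,-33,0],0],[[-38,-33,10],0],[[-37,-32,18],0],[[0,0,0],0],[[0,0,0],0]]'|grep -E "pos|force|grip";  python3 -c "
from h import *
rel([433.3,271.6,36],-8.9)"
```

```text
position: [0.4316, 0.2712, 0.1576]
ft_force: [-0.1, -0.4, -0.3]
grip_width: 0.0849
t 63.62 p [431.6 271.2 157.6] toolx yaw -8.93 zaxis [-0. -0. -1.] w 84.9 F [-0.1 -0.4 -0.3] q [ 0.34  0.5   1.8  -0.    0.83  0.5 ]
shift tool [  1.6  -0.7 121.6]
turn (tool z down => negative) -0.0
```

```bash
python3 -m pendant '[[[1,0,45],0],[[0,0,40],0],[[0,0,25],0],[[0,0,11],0],[[0,0,0],0],[[0,0,0],0]]'|grep -E "pos|force|grip"; python3 -m pendant '[[[0,0,0],0],[[0,0,0],0],[[0,0,0],0],[[0,0,0],0],[[0,0,0],0]]' 50 30|grep -E "pos|force|grip"; python3 -m pendant '[[[0,0,-20],0],[[0,0,-50],0],[[0,0,-50],0],[[0,0,0],0],[[0,0,0],0]]' |grep -E "pos|force|grip"; python3 -c "
from h import *
rel([605.6,153.5,155],-8.73)"
```

```text
position: [0.4335, 0.2711, 0.0381]
ft_force: [0.5, 0.6, 0.6]
grip_width: 0.0849
position: [0.4325, 0.2713, 0.0375]
ft_force: [-0.3, 0.2, 4.6]
grip_width: 0.06
position: [0.4316, 0.2708, 0.1565]
ft_force: [-0.6, 0.6, -1.8]
grip_width: 0.0598
t 65.62 p [431.6 270.8 156.5] toolx yaw -8.97 zaxis [-0.001 -0.001 -1.   ] w 59.8 F [-0.6  0.6 -1.8] q [ 0.34  0.51  1.8  -0.    0.83  0.5 ]
shift tool [190.2  88.8   1.4]
turn (tool z down => negative) -0.2
```

```bash
python3 -m pendant '[[[38,17,0],0],[[38,18,0],0],[[38,18,0],0],[[38,18,0],0],[[38,17,0],0],[[0,0,0],0],[[0,0,0],0]]'|grep -E "pos|force|grip";  python3 -m pendant '[[[0,0,35],0],[[0,0,35],0],[[0,0,11],0],[[0,0,0],0],[[0,0,0],0]]'|grep -E "pos|force|grip"; python3 -c "
from h import *
rel([605.6,153.5,68],-8.73)"
```

```text
position: [0.6043, 0.1545, 0.1547]
ft_force: [0.7, -0.2, -1.2]
grip_width: 0.06
position: [0.607, 0.155, 0.0774]
ft_force: [-0.6, 0.4, -0.8]
grip_width: 0.0594
t 67.12 p [607.  155.   77.4] toolx yaw -8.94 zaxis [ 0.002  0.    -1.   ] w 59.4 F [-0.6  0.4 -0.8] q [0.07 0.75 1.55 0.   0.84 0.23]
shift tool [-1.2  1.7  9.3]
turn (tool z down => negative) -0.2
```

```bash
python3 -m pendant '[[[-0.8,1,4],0],[[0,0,3],0],[[0,0,0],0],[[0,0,0],0]]'|grep -E "pos|force|grip"; python3 -m pendant '[[[0,0,1.5],0],[[0,0,0],0],[[0,0,0],0]]'|grep -E "pos|force|grip"; python3 -m pendant '[[[0,0,1],0],[[0,0,0],0],[[0,0,0],0]]'|grep -E "pos|force|grip"
```

```text
position: [0.6055, 0.1537, 0.0692]
ft_force: [0.1, -0.5, -0.6]
grip_width: 0.0599
position: [0.6054, 0.1537, 0.0676]
ft_force: [0.5, -0.6, -1.4]
grip_width: 0.06
position: [0.6054, 0.1537, 0.0676]
ft_force: [-2.2, -1.3, 5.3]
grip_width: 0.0596
```

Contact. I'll release, back off clear, and check everything.

```bash
python3 -m pendant '[[[0,0,0],0],[[0,0,0],0],[[0,0,0],0],[[0,0,0],0]]' 85|grep -E "pos|force|grip"; python3 -m pendant '[[[0,0,-20],0],[[0,0,-50],0],[[0,0,-55],0],[[-55,0,0],0],[[-60,0,0],0],[[-60,0,0],0],[[-30,-40,0],0],[[0,0,0],0]]'|grep -E "pos|force|grip"
python3 - <<'E'
from h import *
t=shot("top")["pixels"]; s=shot("side")["pixels"]
a=cv2.resize(t[150:270,150:430],(700,300),interpolation=cv2.INTER_CUBIC)
b=cv2.resize(s[190:330,200:480][:, :],(700,300) if 0 else (600,300),interpolation=cv2.INTER_CUBIC); b=cv2.copyMakeBorder(b,0,0,0,100,cv2.BORDER_CONSTANT)
cv2.imwrite("pics/final.png",np.vstack([a,b]))
E
```

```text
position: [0.6054, 0.1537, 0.0664]
ft_force: [-0.1, -0.3, -0.1]
grip_width: 0.0835
position: [0.4072, 0.2271, 0.1931]
ft_force: [0.6, -0.2, -0.3]
grip_width: 0.0848
```

View pics/final.png

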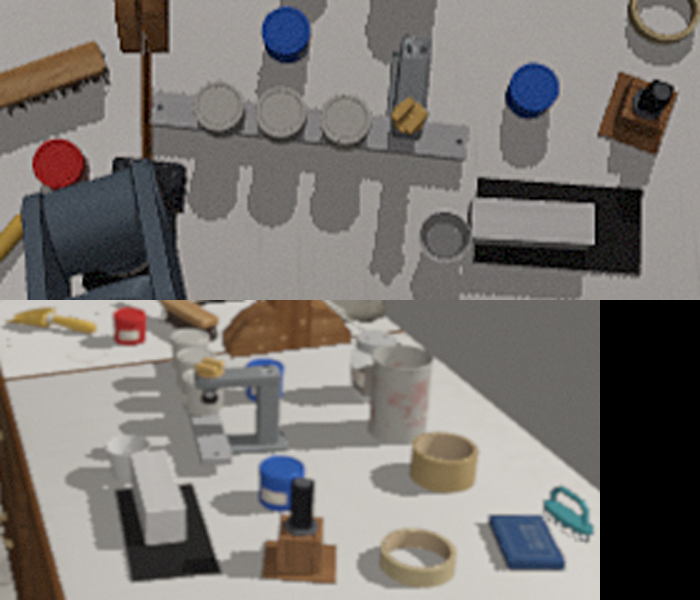

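The tins stand on the rail. The bar is flat but has been knocked toward the cup side of the mat (top crop (474–596, 222)). Measuring how far off it is.

Run:
```python
from h import *
from scipy.optimize import least_squares
c=shot("top")
U=lambda p:np.array([150+(p[0]+.5)/2.5-.5,150+(p[1]+.5)/2.5-.5])
def fit(pts,hx,hy,z,x0,name):
    loc=[(hx,hy),(-hx,hy),(hx,-hy),(-hx,-hy)]
    def f(v):
        cs,sn=np.cos(v[2]),np.sin(v[2]); R=np.array([[cs,-sn],[sn,cs]])
        return np.concatenate([proj(c,[*(R@np.array(l)+v[:2]),z])-U(p) for p,l in zip(pts,loc)])
    s=least_squares(f,x0); print(name,(s.x[:2]*1000).round(1),np.degrees(s.x[2]).round(1),"res",np.abs(s.fun).max().round(2)); return s.x
m=fit([(477,178),(472,262),(643,189),(640,275)],.055,.105,.004,[.45,-.26,0],"mat")
b=fit([(474,198),(472,240),(596,204),(595,245)],.025,.075,.054,[.45,-.2,0],"bar")
Rz=lambda a:np.array([[np.cos(a),np.sin(a)],[-np.sin(a),np.cos(a)]])
print("bar in mat",(Rz(m[2])@(b[:2]-m[:2])*1000).round(1))
th=np.radians(-8.73)
for p in[(219,107),(281,111),(345,119)]:
    X=ray(c,U(p),.084)[:2]; print("tin in gate",(Rz(th)@(X-[.5889,.0448])*1000).round(1))
print("driver top",(ray(c,U((655,97)),.114)*1000).round(1)); st()
```

```text
mat [ 451.  -261.9] -6.7 res 0.52
bar [ 450.3 -223.5] -5.1 res 0.35
bar in mat [-5.2 38. ]
tin in gate [ -3.4 110.9]
tin in gate [ 0.  35.3]
tin in gate [ -1.2 -43.2]
driver top [ 586.2 -368.9  114. ]
t 70.03 p [410.4 225.2 192.6] toolx yaw -8.95 zaxis [ 0.003  0.    -1.   ] w 85.3 F [-0.   0.6 -0. ] q [ 0.26  0.4   1.87 -0.    0.87  0.42]
```

The bar is at (−5, +38) mm in the mat frame, well inside ±60/±90, and flat. Tins are at gate y −43, 35 and 111, within 4 mm of the middle line. One last numeric comparison of driver and bystanders against the start frame.

Run:
```python
from h import *
a=cv2.resize(cv2.imread("pics/top0.png"),(560,420),interpolation=cv2.INTER_AREA); b=camera("top")["pixels"]
sa=cv2.resize(cv2.imread("pics/side0.png"),(560,420),interpolation=cv2.INTER_AREA); sb=camera("side")["pixels"]
def mt(a,b,box,n):
    x0,y0,x1,y1=box; r=cv2.matchTemplate(b[y0-15:y1+15,x0-15:x1+15],a[y0:y1,x0:x1],cv2.TM_CCOEFF_NORMED)
    _,v,_,l=cv2.minMaxLoc(r); print(n,"shift px",l[0]-15,l[1]-15,"score",round(v,2))
mt(a,b,(403,178,422,198),"driver top view"); mt(sa,sb,(333,271,349,300),"driver side view")
mt(a,b,(320,233,341,257),"cup top"); mt(sa,sb,(248,252,274,280),"cup side")
mt(a,b,(115,167,195,202),"brush"); mt(sa,sb,(203,192,246,206),"scoop side")
st()
```

```text
driver top view shift px 0 0 score 0.99
driver side view shift px 0 0 score 1.0
cup top shift px -3 0 score 0.8
cup side shift px -1 0 score 0.71
brush shift px 0 0 score 0.99
scoop side shift px 0 0 score 0.99
t 70.12 p [410.4 224.7 192.1] toolx yaw -9.04 zaxis [ 0.002  0.    -1.   ] w 85.2 F [ 0.5 -1.3 -0.6] q [ 0.26  0.4   1.87 -0.    0.87  0.42]
```

The driver is exactly as at the start. The cup was nudged ≈9 mm by the knocked bar, which is well under 40 mm. Handing in.

```bash
python3 -c "
from h import *
print(order.hand_in()); st()"
```

```text
the job is handed in; nothing more can be done
None
the job is handed in; nothing more can be done
```

The job is finished and handed in at about 70 s of the 210 s allowed. The hand-in gave no verdict, so the results below are from my own checks.

- **Gate setting:** I laid the bar on the rail under the foot and felt a gap of about 4.95 mm to first touch. I turned the screw 150° (2.62 rad), about 0.64 rad past first touch. The bar dragged with about 4 N as I began to draw it out. I did not measure the foot height again afterwards.
- **Driver:** It is back in its holder. Top and side views show it 0 px from its start position.
- **Bar:** It lies flat on its mat, but after I laid it down it was shifted along the mat, which I take to be the random knock. It is now at (−5, +38) mm from the mat's centre, with about 8 mm of one end past the mat's edge. That is within the limits of 60 mm across and 90 mm along, so I left it.
- **Tins:** All three stand on the rail at y = −43, 35 and 111 mm, within 4 mm of the middle line.
- **Bystanders:** The brush and scoop have not moved. The cup moved about 9 mm (limit 40 mm), probably pushed by the bar. That reading is less certain, because the image match on the cup was weaker.

A rough hand-picked pixel put the driver about 10 mm off. The image comparison with the start frame contradicted that, and I trusted the comparison.

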